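# Load the tilt-filling stand: bottle in the cradle, neck plate over both guide pins

### The arm

A 6-joint arm with a two-finger parallel gripper is mounted at the origin on a cart in front of the work surface, level with it; the furniture and walls round the work are solid. World frame = base frame: x ahead of the robot, y to its left, z up, the work surface at z = 0. Lengths are in m, angles in rad, forces in N, time in s.
With the tool pointing down it reaches from about 0.375 to 0.9 m from the base axis. Payload 3.1 kg.
Tool frame: the origin (TCP) lies midway between the tips of the shut fingers; the grasp point (between the pads) lies 19 mm behind it; x points along the fingers, z is the direction in which the jaws open and shut, and the axes are right-handed (so a half turn about x gives the same grasp; the last joint's range is limited). The gripper opens to 85 mm and grips with 20 to 120 N. Pads are 22 mm wide; open, the fingers measure 114 mm over their backs; the gripper's body (76 mm by 85 mm) begins 54 mm behind the grasp point. The pads swing forward as they close: fully open they stand 13 mm farther back than shut.
Start: joints at [1.036, 0.527, 1.433, -0, 1.181, -0.178], TCP at [0.218, 0.586, 0.231] pointing down, gripper open.
Joint ranges: [-3.08, 3.08], [-0.75, 2.2], [0.22, 2.44], [-1.43, 4.57], [0, 2.65], [-2.85, 2.85]. Speed limits (rad/s): [2.79, 2.79, 3.14, 3.14, 3.14, 3.14].

### API

Orientations are given as a unit quaternion [x, y, z, w].
In Python, from station import telemetry, optics, manip gives the robot as it stands.
- The arm moves only by the tool step_arm, never from a script. Its argument "commands" is a list of rows, each a list of 4 numbers: the shift along the tool's x, y, z in m, then the turn about the tool's x in rad. A call has 1 to 8 rows; each row is the pose to reach, as a shift and turn from the pose measured when the call began, along the tool's axes at that moment; what a row does not reach only later rows make up. A row lasts 1/12 s, in which the tool goes at most 41.7 mm and 7.16 degrees, less where a joint would pass 70% of its speed; a pose out of reach is approached as far as the arm can. A call with a gripper value outside its range is refused whole. "jaw" is the finger opening in m, from 0 to 0.0854, set as the call begins (left out, the last holds). The fingers move at their own pace and stop on an object; "grip_force" is the grip in N (left out, the last holds). Time passes only in rows, so rows that repeat a pose let the fingers close. It gives the time, the measured TCP pose, the force and the opening at its end, in the units of the state.
- telemetry.sense(): the state, without advancing time (a new reading comes with each control period).
- optics.snapshot(name): name is "scene" or "top" or "wrist"; returns the picture (400x640x3 uint8, red, green, blue); there is no depth.
- optics.camera_params(name): a dict with "mtx" (3x3 intrinsics, pixels), "k1" (the pictures are not rectified: a ray, as slopes to the right and down, at radius r is drawn at 1 + k1 r^2 times it, then the intrinsics apply), "origin" and "attitude" of the camera in the world. Camera axes: x right, y down, z forward; pixel columns grow to the right and rows downward; lengths in m; the calibration is good to about 2 mm. A picture is of the moment at which its call begins: read the wrist's pose just before it. camera_params takes no time and is no camera call; for the wrist camera it gives the pose at the moment of the call.
- manip.sign_off(): hands the job in, once; it reports no verdict.
The state is a dict: "t": time; "q": joint angles; "qd": joint speeds; "tau": joint torques, N m; "tcp_pos": TCP position; "tool_rot": TCP orientation; "force": force on the tool from outside, world axes, zero at the start; "ft_torque": the same for the moment, N m; "finger_gap": opening from 0.0 (shut) to 1.0 (fully open).
Only numpy, scipy, OpenCV 4.12 (cv2) and the standard library are available. Lean on these libraries where they do the work, as an engineer would, in place of code of your own. Each camera call takes 0.05 s, during which the arm holds its last target.

### The job

Load the tilt-filling stand: stand the open, pumpless bottle in the leaning cradle, base on its floor and side against the two saddle bars. Then fit the neck plate that suits it, the one with the wide bore, guide block upwards: bring its two end holes over the two guide pins with the bottle's neck in the bore, and lower it in the grip until it lies fully home on both shoulders before letting go. Leave the narrow-bore plate, pump bottle, beaker and dropper bottle where they are, and do not let the bottle fall over.

Things in the scene. Friction and masses are not known exactly. Their poses are not given: they have to be found in the camera images.
- cradle: Bare-metal cradle of the tilt-filling stand, fixed on a grey 145 x 180 mm base that is fixed to the table. Origin: point of its floor (116 x 200 mm, 48 mm above the table here) where the middle of the bottle's base belongs. z: axis of bottle and pins, leaning 30 degrees from vertical towards the robot's side; y: level, from pin to pin; x: uphill, away from the robot
- saddle (a point): Point midway between the tops of the two saddle bars on the cradle's low side: 12 mm bars along z, 98 mm high, at x = -30, y = +-27 mm of the cradle. The bottle's side leans on both when its axis lies on the cradle's z axis. The uphill side is open
- seat (a point): Point midway between the two post shoulders, at z = 148 mm of the cradle, with the cradle's axes. The middle of the wide plate's underside belongs here. Posts at y = +-82 mm: 18 mm columns (26 mm foot) with a 34 mm collar whose flat top, the shoulder, is at z = 148 mm; then a 12 mm pin to z = 174 mm, its last 6 mm tapering to 5 mm
- pin_a (a point): Tip of the guide pin at y = +82 mm of the cradle, 26 mm above its shoulder along z
- pin_b (a point): Tip of the guide pin at y = -82 mm of the cradle, 26 mm above its shoulder along z
- bottle: Open amber plastic bottle without a pump, empty, 156 mm high, about 0.15 kg, standing on the table. Round body 68 mm thick, straight up to 118 mm; rounded shoulder up to 145 mm (54 mm thick at 141); bare neck 27 mm thick from 145 to 156 mm. Grip it by the neck or the body. Origin: middle of its base; z up through the mouth; any turn about z will do
- mouth (a point): Middle of the open bottle's mouth, 155.5 mm above its base on its axis
- wide_plate: Neck plate that fits: aluminium, 200 (x) x 68 (y) x 8 mm, lying flat, about 0.26 kg; grey plastic block 52 x 52 mm on its middle up to z = 42 mm, with a 40 mm bore through block and plate. Round 14 mm hole at x = +82 mm, slot 19 x 14 mm at x = -82 mm; either way round fits. Screw heads 4 mm high at x = +-42, y = +-24 mm. Origin: middle of its underside; z up
- wide_block (a point): Middle of the wide plate's grey block, on the bore's axis 25 mm above the plate's underside: grip its flat faces here, best across the plate's y
- narrow_plate: Neck plate for another bottle: the same plate, holes and block, but with a bore of only 18 mm. Not to be used: the bottle's neck does not enter it. Same axes and origin
- pump_bottle: Filled pump bottle with black pump head, 68 mm thick, 204 mm high, standing close beside the open bottle, to its left or right, spout away from the robot. Origin: middle of its base
- beaker: Steel beaker, 67 mm wide, 78 mm high, standing mouth up. Origin: middle of its base
- sample: Small dropper bottle, 33 mm thick, 102 mm high. Origin: middle of its base
Not all that is in view belongs to the job. What is shaped like the bottle but blue or yellow is not meant.

How it is judged:
On the way, in this order (a step that is already met when the one before it is completed fails the run):
1. the open bottle stands in the cradle, base on the floor and side on the saddle bars, and is let go (x of bottle in the frame of cradle between -0.008 and 0.008 m and y of bottle in the frame of cradle between -0.008 and 0.008 m and z of bottle in the frame of cradle between -0.004 and 0.006 m and angle between the z axis of bottle and the z axis of cradle, either way round below 0.09 rad and contact force between the fingers and bottle below 0.2 N), for 0.2 s.
2. the wide-bore plate is lowered onto both shoulders while still held (x of wide_plate in the frame of seat between -0.004 and 0.004 m and y of wide_plate in the frame of seat between -0.004 and 0.004 m and angle between the x axis of wide_plate and the y axis of cradle, either way round below 0.05 rad and z of wide_plate in the frame of seat between -0.004 and 0.008 m and angle between wide_plate's own z axis and vertical below 1 rad and contact force between the fingers and wide_plate above 0.5 N), for 0.04 s.
At the end, for the whole second after the job is handed in: Bottle in the cradle (base within 8 mm of its place, 6 mm of the floor, 5 degrees); wide-bore plate, block up, over both pins: underside within 3.5 mm of the shoulders, middle within 4 mm of the seat, 2.3 degrees level and 3 degrees in line with the pins; both at rest and let go (x of bottle in the frame of cradle between -0.008 and 0.008 m and y of bottle in the frame of cradle between -0.008 and 0.008 m and z of bottle in the frame of cradle between -0.004 and 0.006 m and angle between the z axis of bottle and the z axis of cradle, either way round below 0.09 rad and x of wide_plate in the frame of seat between -0.004 and 0.004 m and y of wide_plate in the frame of seat between -0.004 and 0.004 m and angle between the x axis of wide_plate and the y axis of cradle, either way round below 0.05 rad and z of wide_plate in the frame of seat between -0.004 and 0.0035 m and angle between wide_plate's own z axis and vertical below 1 rad and angle between the z axis of wide_plate and the z axis of cradle, either way round below 0.04 rad and linear speed of each of wide_plate, bottle below 0.02 m/s); the robot touches nothing.
It fails at once if the filled pump bottle is shoved more than 20 mm from its place or tipped over (distance of pump_bottle from where it was at the start of the episode above 0.02 m or angle between pump_bottle's own z axis and vertical above 0.35 rad).
It fails at once if the steel beaker is shoved more than 20 mm from its place or tipped over (distance of beaker from where it was at the start of the episode above 0.02 m or angle between beaker's own z axis and vertical above 0.35 rad).
It fails at once if the dropper bottle is shoved more than 20 mm from its place or tipped over (distance of sample from where it was at the start of the episode above 0.02 m or angle between sample's own z axis and vertical above 0.35 rad).
It fails at once if the narrow-bore neck plate is shoved more than 20 mm from its place or tipped over (distance of narrow_plate from where it was at the start of the episode above 0.02 m or angle between narrow_plate's own z axis and vertical above 0.35 rad).
It fails at once if the open bottle falls over (angle between bottle's own z axis and vertical above 1.1 rad).
It also fails if it takes over 66 s, if anything falls off the work surface, if the arm or the gripper's body presses on something with over 40 N, if the wrist force passes 120 N, or if a joint passes its speed limit or range.

## Working session

There is one attempt and no reset: what is moved stays moved. The work goes in short steps, Python scripts to look and compute and a tool call to move; the robot and the scene stay as the last step left them, time stands still between calls to the robot, and variables do not carry over. Pictures are saved under pics/ and viewed, and the job is handed in when it is done.

Besides the shell and the picture viewer there is one more tool, called after "Emit:" by a JSON object that holds its "fn" and its "kwargs", one argument or row to a line. step_arm: Moves the arm, as the interface text tells. Its arguments: {"type":"object","properties":{"commands":{"type":"array","items":{"type":"array","items":{"type":"number"}}},"jaw":{"type":"number"},"grip_force":{"type":"number"}},"required":["commands"]}

```bash
ls; mkdir -p pics; python3 - <<'E'
from station import telemetry, optics, manip
import cv2
print(telemetry.sense())
for n in ["scene","top","wrist"]:
    p=optics.camera_params(n)
    print(n,p)
    im=optics.snapshot(n)
    cv2.imwrite(f"pics/{n}0.png",im[:,:,::-1])
E
```

```text
pics
{'t': 0.0, 'q': array([ 1.03649365e+00,  5.28482891e-01,  1.43390019e+00, -1.90165925e-06,
        1.18138763e+00, -1.78490736e-01]), 'qd': array([-0.00085918, -0.00020374,  0.00011507, -0.00044828, -0.00014547,
        0.00111803]), 'tau': array([-7.29956878e-05, -4.42351019e+01, -1.78029871e+01, -2.95312102e-04,
        8.43599351e-03,  2.86845619e-06]), 'tcp_pos': array([0.21731862, 0.58524171, 0.23032401]), 'tool_rot': array([-0.40394457,  0.58129223,  0.40330281,  0.5798922 ]), 'force': array([-0.25148881,  0.54490362,  0.11155093]), 'ft_torque': array([ 0.03904524, -0.03205475, -0.0304048 ]), 'finger_gap': 0.9973494696475216}
scene {'mtx': array([[390.40389088,   0.        , 321.95797687],
       [  0.        , 390.40389088, 195.3133567 ],
       [  0.        ,   0.        ,   1.        ]]), 'k1': -0.045125994690125515, 'origin': array([-0.00562907, -0.68430496,  0.54791058]), 'attitude': array([ 0.78391083, -0.2861689 ,  0.18209193, -0.52003241])}
top {'mtx': array([[377.08970659,   0.        , 316.84573513],
       [  0.        , 377.08970659, 197.73563173],
       [  0.        ,   0.        ,   1.        ]]), 'k1': -0.0780357390516722, 'origin': array([0.37281599, 0.02592312, 1.16568205]), 'attitude': array([-0.69259266,  0.71453111, -0.06268897,  0.07635964])}
wrist {'mtx': array([[288.07734908,   0.        , 317.36010064],
       [  0.        , 288.07734908, 201.45032551],
       [  0.        ,   0.        ,   1.        ]]), 'k1': -0.05373064224359, 'origin': array([0.13853284, 0.61494354, 0.37277862]), 'attitude': array([0.80898486, 0.56344759, 0.09546839, 0.13768115])}
```

View pics/scene0.png

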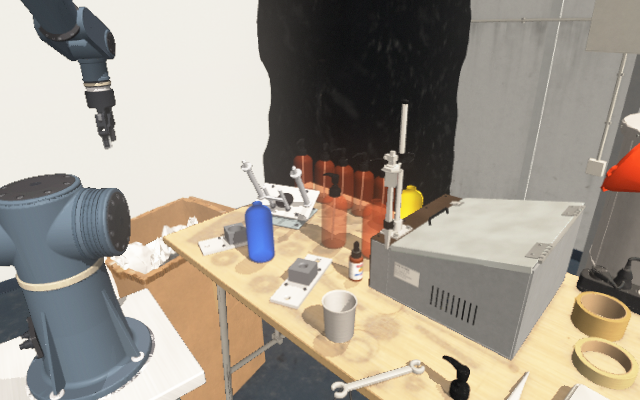

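View pics/top0.png

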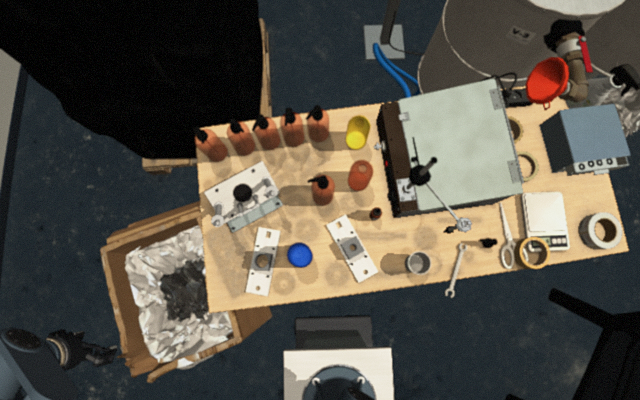

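View pics/wrist0.png

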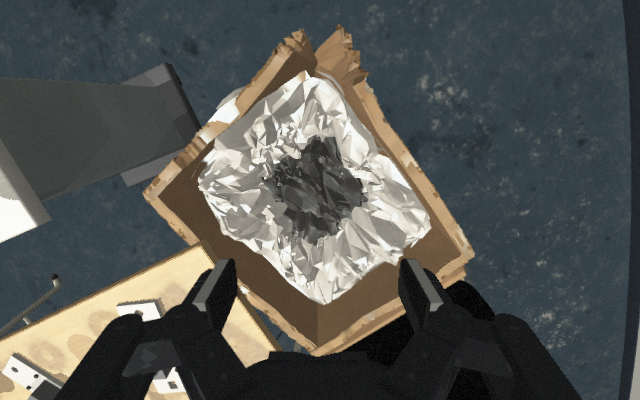

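```bash
python3 - <<'E'
import cv2
a=cv2.imread("pics/top0.png"); s=cv2.imread("pics/scene0.png")
cv2.imwrite("pics/c1.png",cv2.resize(a[150:300,190:390],None,fx=4,fy=4,interpolation=cv2.INTER_CUBIC))
cv2.imwrite("pics/c2.png",cv2.resize(s[140:310,190:390],None,fx=3.5,fy=3.5,interpolation=cv2.INTER_CUBIC))
E
```

```text
(no output)
```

View pics/c1.png

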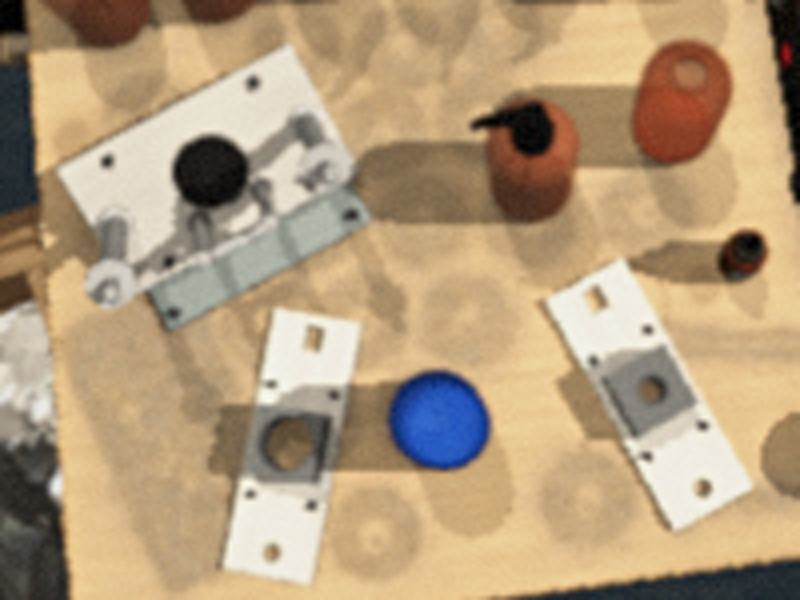

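View pics/c2.png

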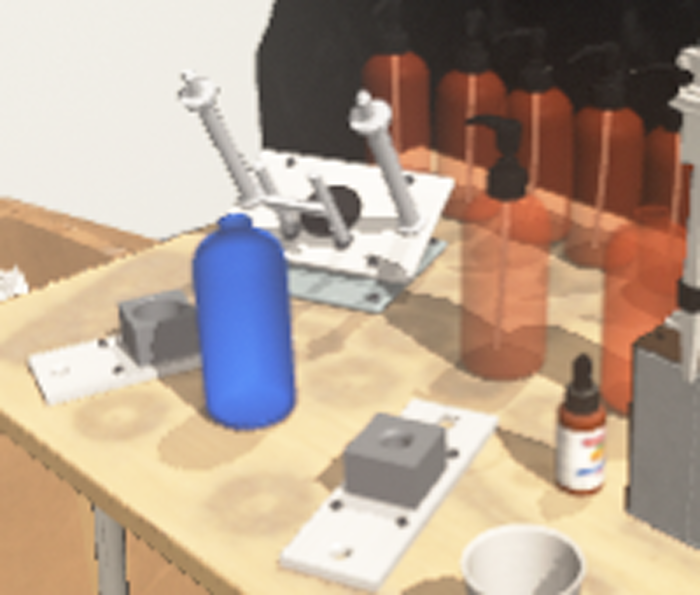

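```bash
cat > h.py <<'E'
import numpy as np, cv2
from scipy.spatial.transform import Rotation as R
from station import telemetry, optics
def ray(p,uv):
    K=p['mtx']; d=np.array([p['k1'],0,0,0,0.])
    x=cv2.undistortPoints(np.array([[uv]],float),K,d)[0,0]
    return R.from_quat(p['attitude']).apply([x[0],x[1],1])
def onz(name,uv,z,p=None):
    p=p or optics.camera_params(name); o=p['origin']; r=ray(p,uv); return o+r*(z-o[2])/r[2]
def proj(name,X,p=None):
    p=p or optics.camera_params(name)
    c=R.from_quat(p['attitude']).inv().apply(np.atleast_2d(X)-p['origin'])
    return cv2.projectPoints(c,np.zeros(3),np.zeros(3),p['mtx'],np.array([p['k1'],0,0,0,0.]))[0][:,0]
def tri(a):
    A=np.zeros((3,3));b=np.zeros(3)
    for n,uv in a:
        p=optics.camera_params(n);r=ray(p,uv);r/=np.linalg.norm(r);M=np.eye(3)-np.outer(r,r);A+=M;b+=M@p['origin']
    return np.linalg.solve(A,b)
def save(name,fn,box=None,f=1):
    im=optics.snapshot(name)[:,:,::-1]
    if box: im=im[box[1]:box[3],box[0]:box[2]]
    if f!=1: im=cv2.resize(im,None,fx=f,fy=f,interpolation=cv2.INTER_CUBIC)
    cv2.imwrite("pics/"+fn,im)
E
python3 - <<'E'
from h import *
T=lambda c:(190+c[0]/4-.4,150+c[1]/4-.4)
S=lambda c:(190+c[0]/3.5-.4,140+c[1]/3.5-.4)
print('mouth',onz('top',T((690,72)),.1555))
print('pump top',onz('top',T((535,128)),.19))
print('wide bore top',onz('top',T((293,441)),.042), 'holes',onz('top',T((272,552)),.008),onz('top',T((314,339)),.008))
print('narrow', onz('top',T((653,390)),.042))
print('blue top',onz('top',T((439,420)),.14))
print('sample',onz('top',T((748,243)),.1))
print('pinA',tri([('top',T((106,290))),('scene',S((183,75)))]),'pinB',tri([('top',T((325,172))),('scene',S((363,98)))]))
print('disk/origin',onz('top',T((211,170)),.048), onz('scene',S((332,211)),.048))
E
```

```text
mouth [ 0.65569951 -0.08533767  0.1555    ]
pump top [0.61099994 0.02345848 0.19      ]
wide bore top [0.41517648 0.209836   0.042     ] holes [0.33373391 0.23180224 0.008     ] [0.49402361 0.19879879 0.008     ]
narrow [ 0.44482122 -0.05780658  0.042     ]
blue top [0.42283814 0.09463702 0.14      ]
sample [ 0.54333741 -0.12619684  0.1       ]
pinA [0.508962   0.30939246 0.19348488] pinB [0.5860186  0.16289175 0.19277014]
disk/origin [0.62135234 0.27139731 0.048     ] [0.6230707  0.27092607 0.048     ]
```

```bash
cat >> h.py <<'E'
def tool():
    s=telemetry.sense(); return s['tcp_pos'],R.from_quat(s['tool_rot']),s
def mv(target,yaw=None):
    p,r,s=tool(); M=r.as_matrix()
    d=M.T@(np.array(target)-p); y0=np.degrees(np.arctan2(M[1,2],M[0,2]))
    t=0
    if yaw is not None:
        t=((yaw-y0+90)%180-90); 
    print('t',round(s['t'],2),'tcp',p.round(4),'yaw',round(y0,2),'xaxis',M[:,0].round(3),'q6',s['q'][5].round(2),'F',s['force'].round(1),'gap',round(s['finger_gap']*85.4,1))
    print('shift',d.round(4),'turn',round(-np.radians(t),4),'rows',np.linalg.norm(d)/.0417, abs(t)/7.16)
E
python3 - <<'E'
from h import *
p,r,s=tool(); c=optics.camera_params('wrist')
print(r.as_matrix().round(3)); print('cam in tool',r.inv().apply(c['origin']-p).round(4)); print((r.inv()*R.from_quat(c['attitude'])).as_matrix().round(3))
mv((.47,.2,.33),-50)
E
```

```text
[[-0.001 -0.937  0.348]
 [-0.001  0.348  0.937]
 [-1.     0.    -0.002]]
cam in tool [-1.423e-01  8.420e-02  1.000e-04]
[[-0.001 -0.331  0.944]
 [ 0.002 -0.944 -0.331]
 [ 1.     0.001  0.002]]
t 0.15 tcp [0.2174 0.5854 0.2306] yaw 69.62 xaxis [-0.001 -0.001 -1.   ] q6 -0.18 F [-0.6  0.8 -0.1] gap 85.6
shift [-0.0991 -0.371  -0.2734] turn -1.0539 rows 11.305113058521254 8.433324044201674
```

```bash
python3 - <<'E'
from h import *
mv((.53,.225,.36),117.7)
E
```

```text
t 0.15 tcp [0.2174 0.5854 0.2306] yaw 69.62 xaxis [-0.001 -0.001 -1.   ] q6 -0.18 F [-0.6  0.8 -0.1] gap 85.6
shift [-0.1292 -0.4185 -0.2292] turn -0.8392 rows 11.85479102486781 6.715446949229605
```

Emit:
{"fn": "step_arm", "kwargs": {
  "commands": [
    [-0.06, -0.05, -0.03, -0.1],
    [-0.1, -0.1, -0.06, -0.2],
    [-0.129, -0.419, -0.229, -0.84],
    [-0.129, -0.419, -0.229, -0.84],
    [-0.129, -0.419, -0.229, -0.84],
    [-0.129, -0.419, -0.229, -0.84],
    [-0.129, -0.419, -0.229, -0.84],
    [-0.129, -0.419, -0.229, -0.84]
  ]
}}

```text
t: 0.82
tcp_pos: [0.409, 0.3628, 0.3274]
tool_rot: [-0.606, 0.365, 0.607, 0.363]
force: [1.3, -0.1, -0.1]
finger_gap: 0.999
```

```bash
python3 - <<'E'
from h import *
mv((.53,.225,.36),117.7)
E
```

```text
t 0.82 tcp [0.409  0.3628 0.3274] yaw 118.06 xaxis [-0.002 -0.001 -1.   ] q6 -1.54 F [ 1.3 -0.1 -0.1] gap 85.3
shift [-0.0326 -0.0419 -0.1786] turn 0.0063 rows 4.467165101223125 0.050178500473685064
```

Emit:
{"fn": "step_arm", "kwargs": {
  "commands": [
    [-0.033, -0.042, -0.179, 0],
    [-0.033, -0.042, -0.179, 0],
    [-0.033, -0.042, -0.179, 0],
    [-0.033, -0.042, -0.179, 0],
    [-0.033, -0.042, -0.179, 0],
    [-0.033, -0.042, -0.179, 0],
    [-0.033, -0.042, -0.179, 0]
  ]
}}

```text
t: 1.4
tcp_pos: [0.5307, 0.2237, 0.36]
tool_rot: [-0.605, 0.366, 0.606, 0.364]
force: [-0.5, -0.2, 0.4]
finger_gap: 1.005
```

```bash
python3 - <<'E'
from h import *
import json
p,r,s=tool(); print(p,s['qd'].round(3))
c=optics.camera_params('wrist'); np.save('w1.npy',c,allow_pickle=True)
save('wrist','w1.png')
im=cv2.imread('pics/w1.png')
mv((.656,-.085,.30),117.7)
E
```

```text
[0.53070907 0.22368591 0.36003173] [ 0.046 -0.01   0.031  0.009  0.002  0.003]
t 1.45 tcp [0.5297 0.2246 0.3598] yaw 118.01 xaxis [-0.004 -0.001 -1.   ] q6 -1.85 F [-0.1 -0.  -0.1] gap 85.6
shift [ 0.0597  0.0337 -0.3327] turn 0.0054 rows 8.146290183617173 0.04296060434054144
```

View pics/w1.png

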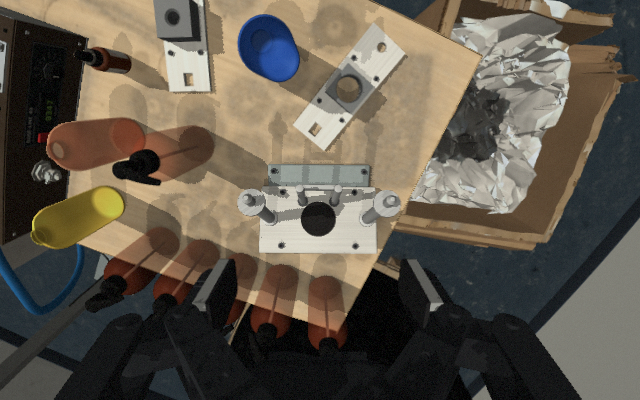

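```bash
python3 - <<'E'
import cv2
im=cv2.imread('pics/w1.png')
cv2.imwrite('pics/w1c.png',cv2.resize(im[155:265,230:410],None,fx=4.4,fy=4.4,interpolation=cv2.INTER_CUBIC))
cv2.imwrite('pics/w1d.png',cv2.resize(im[15:160,230:410],None,fx=4,fy=4,interpolation=cv2.INTER_CUBIC))
E
```

```text
(no output)
```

View pics/w1c.png

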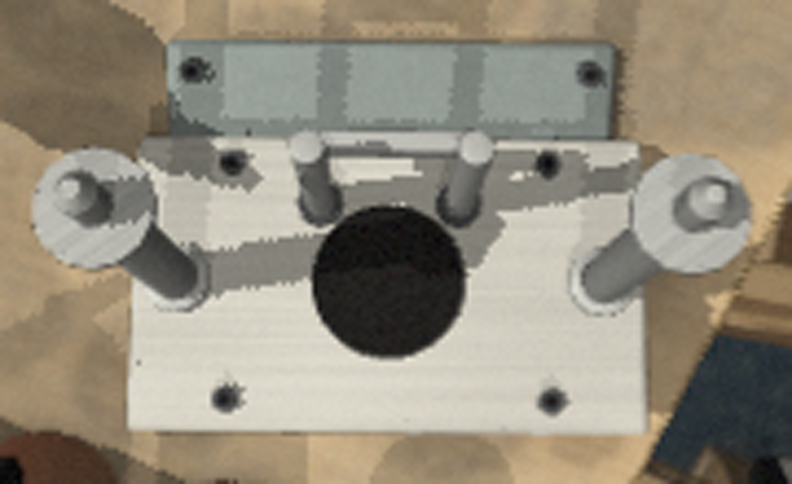

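View pics/w1d.png

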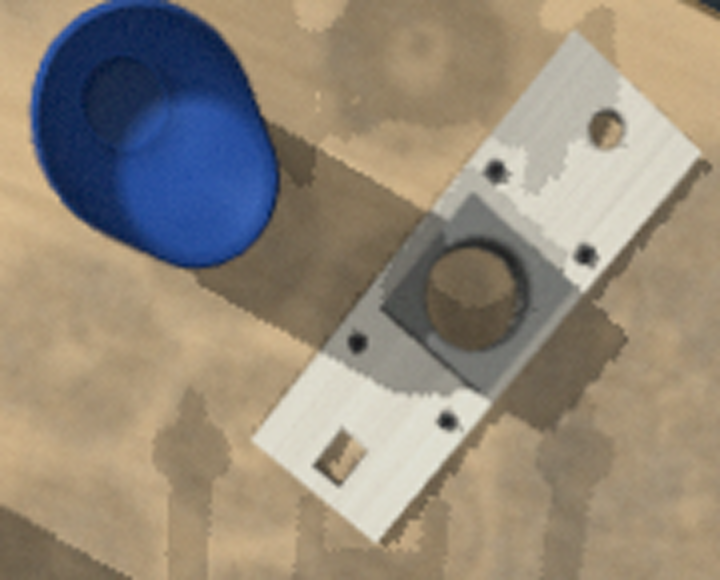

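```bash
cat > fit.py <<'E'
from h import *
from scipy.optimize import least_squares
cw=np.load('w1.npy',allow_pickle=True).item()
f=4.4; W=lambda c:((c[0]+.5)/f-.5+230,(c[1]+.5)/f-.5+155)
obs=[('b',(0,-.082,.174),(72,188)),('a',(0,.082,.174),(711,195)),('cb',(0,-.082,.148),(94,208)),('ca',(0,.082,.148),(691,213)),
('o',(0,0,0),(389,281)),('s1',(-.03,-.027,.098),(308,147)),('s2',(-.03,.027,.098),(477,148))]
T=lambda c:((c[0]+.5)/4-.5+190,(c[1]+.5)/4-.5+150)
obsT=[((0,.082,.174),(106,290)),((0,-.082,.174),(325,172)),((0,0,0),(211,170))]
P=np.array([o[1] for o in obs]);U=np.array([W(o[2]) for o in obs])
PT=np.array([o[0] for o in obsT]);UT=np.array([T(o[1]) for o in obsT])
def cr(x,y,z,yaw): return R.from_euler('z',yaw)*R.from_euler('y',-np.pi/6),np.array([x,y,z])
def wp(q,P):
    r,t=cr(*q);return r.apply(P)+t
ct=optics.camera_params('top')
def run(fz,top):
    def res(q):
        q=np.array([q[0],q[1],q[2] if fz else .048,q[3]])
        e=(proj('',wp(q,P),cw)-U).ravel()
        if top: e=np.r_[e,(proj('',wp(q,PT),ct)-UT).ravel()]
        return e
    s=least_squares(res,[.622,.272,.048,.48]); print(s.x[:3].round(4),np.degrees(s.x[3]).round(2)); print(s.fun.reshape(-1,2).round(1).tolist()); return s.x
for fz,t in((0,0),(1,0),(0,1)): run(fz,t)
# plate
f2=4; D=lambda c:((c[0]+.5)/4-.5+230,(c[1]+.5)/4-.5+15)
PP=np.array([(.082,0,.008),(-.082,0,.008),(.1,.034,.008),(.1,-.034,.008),(-.1,.034,.008),(-.1,-.034,.008),(0,0,.042)])
UU=np.array([D(c) for c in((607,130),(341,457),(707,157),(575,33),(380,543),(252,438),(478,293))])
def w2(q): return R.from_euler('z',q[2]).apply(PP)+[q[0],q[1],0]
for g in(-.2,):
  s=least_squares(lambda q:(proj('',w2(q),cw)-UU).ravel(),[.415,.21,g+np.pi]); print('plate',s.x[:2],np.degrees(s.x[2]),s.fun.reshape(-1,2).round(1).tolist())
E
python3 fit.py
```

```text
[0.623  0.2733 0.048 ] 27.44
[[-0.5, 0.2], [1.2, -0.0], [-0.3, 0.0], [0.1, 0.1], [-0.1, 0.1], [-0.4, -0.2], [-0.0, -0.1]]
[0.6237 0.2737 0.0455] 27.44
[[0.1, 0.2], [0.5, -0.0], [0.2, -0.0], [-0.4, 0.1], [-0.1, -0.1], [-0.3, -0.2], [-0.2, -0.0]]
[0.6231 0.2733 0.8808] 27.39
[[-0.5, 0.2], [1.2, 0.1], [-0.3, 0.0], [0.1, 0.2], [-0.1, 0.1], [-0.4, -0.2], [-0.0, -0.0], [0.3, 0.7], [0.8, 0.1], [-0.6, -0.6]]
plate [0.41772935 0.21836884] 168.65196015898144 [[0.7, 0.6], [0.6, 1.3], [-32.6, -31.4], [32.3, 30.5], [-31.7, -24.8], [31.6, 27.2], [0.7, 1.5]]
```

```bash
sed -i 's/(.1,.034,.008),(.1,-.034,.008),(-.1,.034,.008),(-.1,-.034,.008)/(.1,-.034,.008),(.1,.034,.008),(-.1,-.034,.008),(-.1,.034,.008)/' fit.py; python3 fit.py | tail -1
python3 - <<'E'
from h import *
c=np.load('w1.npy',allow_pickle=True).item()
T=lambda c:((c[0]+.5)/4-.5+190,(c[1]+.5)/4-.5+150)
for u,z in((T((272,552)),.008),(T((314,339)),.008),(T((293,441)),.042)): print(onz('top',u,z))
mv((.656,-.085,.26),117.4)
E
```

```text
plate [0.41700601 0.21746798] 168.24469909500593 [[0.8, 0.1], [0.1, 0.4], [-0.7, -0.7], [0.6, -1.0], [-1.1, 0.1], [-0.2, 0.4], [0.5, 0.8]]
[0.3336581  0.23172655 0.008     ]
[0.49394402 0.19872165 0.008     ]
[0.41510109 0.2097618  0.042     ]
t 1.45 tcp [0.5297 0.2246 0.3598] yaw 118.01 xaxis [-0.004 -0.001 -1.   ] q6 -1.85 F [-0.1 -0.  -0.1] gap 85.6
shift [ 0.0997  0.0335 -0.3327] turn 0.0106 rows 8.368609516518058 0.08486004568132316
```

Emit:
{"fn": "step_arm", "kwargs": {
  "commands": [
    [0.03, 0.034, -0.333, 0],
    [0.03, 0.034, -0.333, 0],
    [0.03, 0.034, -0.333, 0],
    [0.03, 0.034, -0.333, 0],
    [0.05, 0.034, -0.333, 0],
    [0.05, 0.034, -0.333, 0],
    [0.06, 0.034, -0.333, 0],
    [0.06, 0.034, -0.333, 0]
  ]
}}

```text
t: 2.12
tcp_pos: [0.6529, -0.0776, 0.3017]
tool_rot: [-0.605, 0.364, 0.608, 0.363]
force: [0.7, 0.7, -0.1]
finger_gap: 1.0
```

Emit:
{"fn": "step_arm", "kwargs": {
  "commands": [
    [0, 0, -0.01, 0],
    [0, 0, -0.01, 0],
    [0, 0, -0.01, 0]
  ]
}}

```text
t: 2.37
tcp_pos: [0.6571, -0.0845, 0.3012]
tool_rot: [-0.605, 0.364, 0.609, 0.362]
force: [-0.6, 0.3, -0.1]
finger_gap: 1.002
```

```bash
python3 - <<'E'
from h import *
c=optics.camera_params('wrist'); np.save('w2.npy',c,allow_pickle=True)
save('wrist','w2.png')
mv((.656,-.085,.20),117.4)
E
```

```text
t 2.42 tcp [ 0.6571 -0.0838  0.3019] yaw 118.28 xaxis [-0.005  0.001 -1.   ] q6 -2.36 F [0.5 0.7 0.3] gap 85.5
shift [ 0.1019  0.0011 -0.0009] turn 0.0153 rows 2.4437676889441327 0.1226860437066147
```

View pics/w2.png

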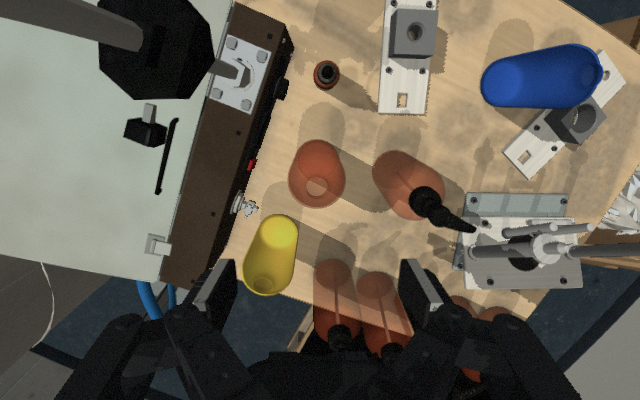

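```bash
python3 - <<'E'
from h import *
c=np.load('w2.npy',allow_pickle=True).item()
im=cv2.imread('pics/w2.png'); cv2.imwrite('pics/w2c.png',cv2.resize(im[130:220,270:370],None,fx=6,fy=6,interpolation=cv2.INTER_CUBIC))
print(onz('',(316.5,186),.1555,c))
E
```

```text
[ 0.65650135 -0.08575385  0.1555    ]
```

View pics/w2c.png

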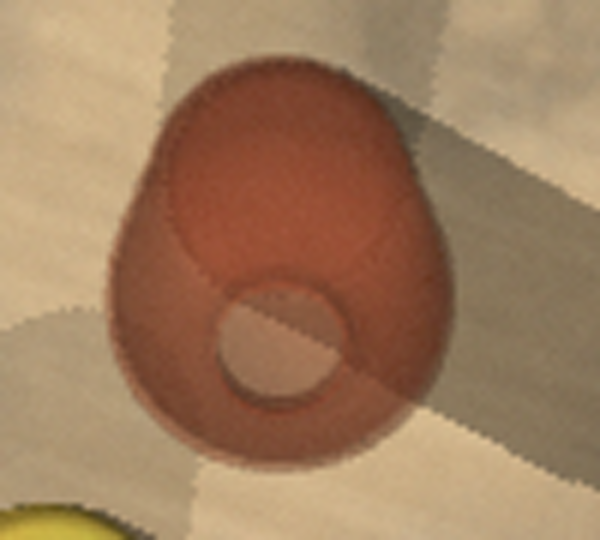

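```bash
python3 - <<'E'
from h import *
mv((.6566,-.0862,.146),117.4)
E
```

```text
t 2.42 tcp [ 0.6571 -0.0838  0.3019] yaw 118.28 xaxis [-0.005  0.001 -1.   ] q6 -2.36 F [0.5 0.7 0.3] gap 85.5
shift [ 0.1559  0.001  -0.0024] turn 0.0153 rows 3.738885636368674 0.1226860437066147
```

Emit:
{"fn": "step_arm", "kwargs": {
  "commands": [
    [0.04, 0.001, -0.002, 0.015],
    [0.08, 0.001, -0.002, 0.015],
    [0.12, 0.001, -0.002, 0.015],
    [0.145, 0.001, -0.002, 0.015],
    [0.156, 0.001, -0.002, 0.015],
    [0.156, 0.001, -0.002, 0.015],
    [0.156, 0.001, -0.002, 0.015]
  ],
  "jaw": 0.06,
  "grip_force": 25
}}

```text
t: 3.0
tcp_pos: [0.6571, -0.0844, 0.1473]
tool_rot: [-0.604, 0.367, 0.606, 0.366]
force: [0.7, -0.4, 0.0]
finger_gap: 0.703
```

```bash
python3 - <<'E'
from h import *
mv((.6566,-.0862,.146),117.4)
save('scene','s1.png',(300,130,460,290),4)
save('wrist','w3.png',(200,130,440,330),3.2)
E
```

```text
t 3.0 tcp [ 0.6571 -0.0844  0.1473] yaw 117.53 xaxis [-0.003  0.001 -1.   ] q6 -2.35 F [ 0.7 -0.4  0. ] gap 60.1
shift [ 0.0013  0.0013 -0.0013] turn 0.0023 rows 0.05368213943995452 0.018616113265337866
```

View pics/w3.png

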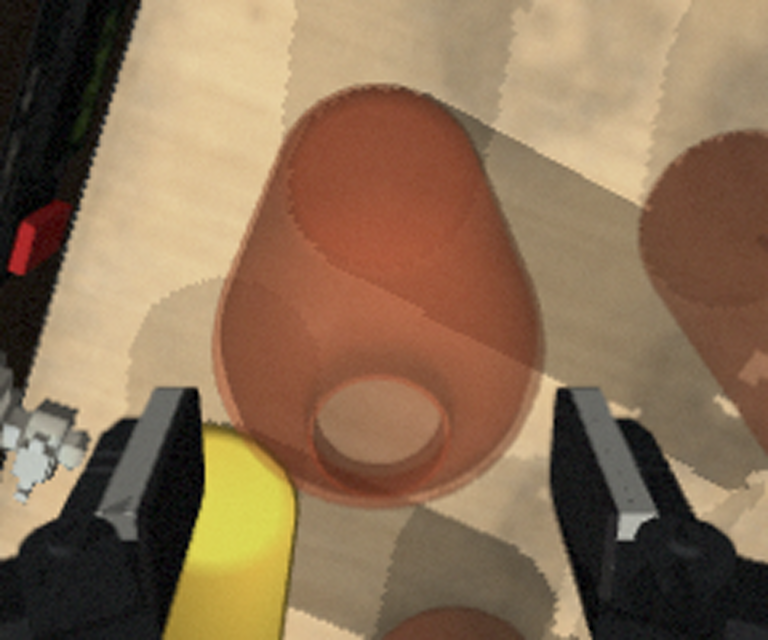

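View pics/s1.png

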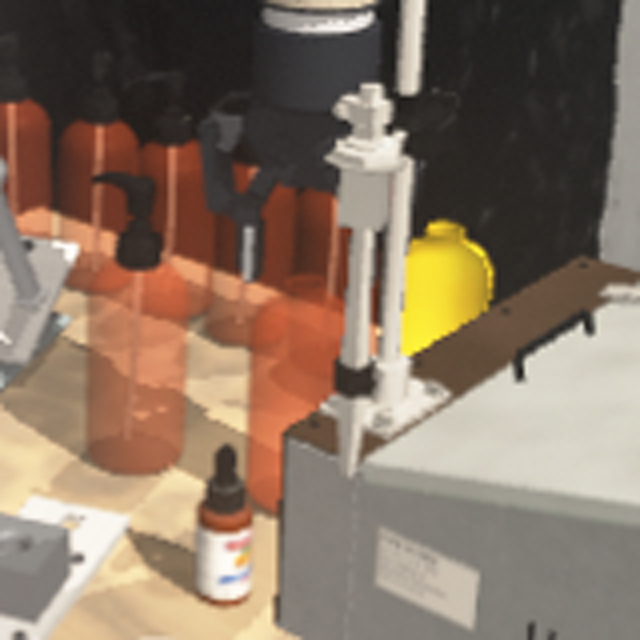

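```bash
python3 - <<'E'
from h import *
print(onz('wrist',(319,264.4),.1555))
mv((.6566,-.0862,.146),117.4)
E
```

```text
[ 0.65742813 -0.08543931  0.1555    ]
t 3.1 tcp [ 0.6583 -0.0855  0.1488] yaw 117.49 xaxis [ 0. -0. -1.] q6 -2.35 F [ 0.2 -0.3  0.9] gap 60.2
shift [0.0028 0.0018 0.0002] turn 0.0015 rows 0.07999500347204815 0.012245898511391474
```

Emit:
{"fn": "step_arm", "kwargs": {
  "commands": [
    [0.0025, 0.001, 0, 0],
    [0.0025, 0.001, 0, 0],
    [0.0025, 0.001, 0, 0],
    [0.0025, 0.001, 0, 0],
    [0.0025, 0.001, 0, 0],
    [0.0025, 0.001, 0, 0]
  ],
  "jaw": 0.0,
  "grip_force": 30
}}

```text
t: 3.6
tcp_pos: [0.6583, -0.0861, 0.1482]
tool_rot: [0.606, -0.367, -0.603, -0.367]
force: [0.3, 1.5, 6.4]
finger_gap: 0.296
```

Emit:
{"fn": "step_arm", "kwargs": {
  "commands": [
    [-0.005, 0, 0, 0],
    [-0.02, 0, 0, 0],
    [-0.05, 0, 0, 0],
    [-0.09, 0, 0, 0],
    [-0.12, 0, 0, 0],
    [-0.14, 0, 0, 0],
    [-0.14, 0, 0, 0]
  ]
}}

```text
t: 4.18
tcp_pos: [0.6605, -0.0869, 0.2941]
tool_rot: [0.609, -0.366, -0.599, -0.368]
force: [0.3, 0.0, -1.4]
finger_gap: 0.29
```

```bash
python3 - <<'E'
from h import *
mv((.6566,-.0862,.146),117.4)
save('wrist','w4.png',(160,100,480,340),2.4)
E
```

```text
t 4.18 tcp [ 0.6605 -0.0869  0.2941] yaw 117.46 xaxis [ 0.014 -0.004 -1.   ] q6 -2.35 F [ 0.3  0.  -1.4] gap 24.8
shift [0.148  0.0046 0.0039] turn 0.001 rows 3.5524678603139255 0.008288440016963456
```

View pics/w4.png

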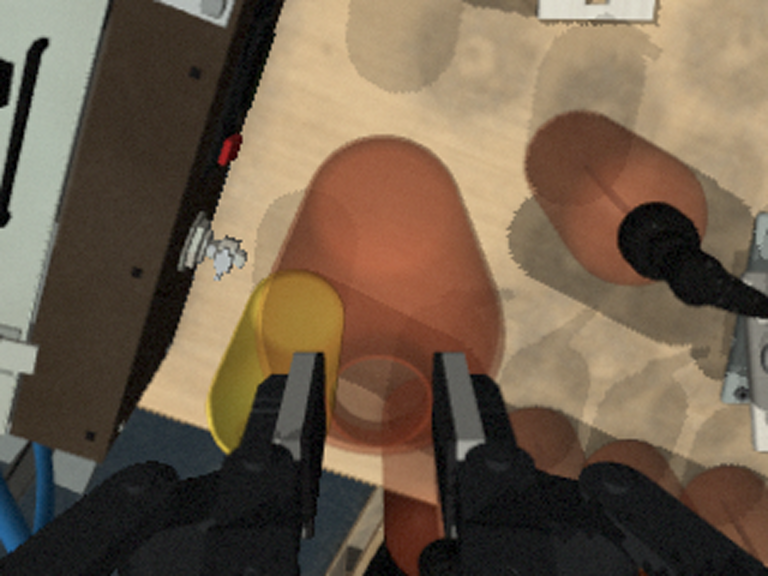

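```bash
cat >> h.py <<'E'
C0=np.array([.623,.2733,0]);UH=np.array([np.cos(np.radians(27.42)),np.sin(np.radians(27.42)),0])
VH=np.array([-UH[1],UH[0],0])
def uh(u,h,v=0): return C0+UH*u/1000+VH*v/1000+np.array([0,0,h/1000])
def where():
    p=tool()[0]-C0; print('u,v,h mm',(np.array([p@UH,p@VH,p[2]])*1000).round(1))
E
python3 - <<'E'
from h import *
mv(uh(-36,385),117.42)
E
```

```text
t 4.23 tcp [ 0.659  -0.0864  0.2907] yaw 117.46 xaxis [ 0.009 -0.002 -1.   ] q6 -2.35 F [ 0.3  0.6 -3.2] gap 24.9
shift [-0.0957 -0.0986  0.3353] turn 0.0007 rows 8.688283990464786 0.005626404451355625
```

Emit:
{"fn": "step_arm", "kwargs": {
  "commands": [
    [-0.04, 0, 0, 0],
    [-0.08, 0, 0.005, 0],
    [-0.096, -0.01, 0.03, 0],
    [-0.096, -0.02, 0.07, 0],
    [-0.096, -0.03, 0.11, 0],
    [-0.096, -0.045, 0.145, 0],
    [-0.096, -0.056, 0.18, 0],
    [-0.096, -0.066, 0.215, 0]
  ]
}}

```text
t: 4.9
tcp_pos: [0.616, 0.1365, 0.3823]
tool_rot: [0.606, -0.367, -0.603, -0.367]
force: [1.0, -0.6, -1.7]
finger_gap: 0.292
```

```bash
python3 - <<'E'
from h import *
mv(uh(-36,385),117.42)
E
```

```text
t 4.9 tcp [0.616  0.1365 0.3823] yaw 117.44 xaxis [ 0.003 -0.003 -1.   ] q6 -2.01 F [ 1.  -0.6 -1.7] gap 24.9
shift [-0.0031 -0.0332  0.1182] turn 0.0004 rows 2.9451565042022754 0.002944104970832778
```

Emit:
{"fn": "step_arm", "kwargs": {
  "commands": [
    [-0.003, -0.01, 0.035, 0],
    [-0.003, -0.02, 0.075, 0],
    [-0.003, -0.031, 0.108, 0],
    [-0.003, -0.033, 0.118, 0],
    [-0.003, -0.033, 0.118, 0],
    [-0.003, -0.033, 0.118, 0]
  ]
}}

```text
t: 5.4
tcp_pos: [0.5902, 0.2561, 0.3825]
tool_rot: [0.605, -0.369, -0.604, -0.365]
force: [-0.2, -0.2, -1.9]
finger_gap: 0.292
```

```bash
python3 - <<'E'
from h import *
mv(uh(-36,230),117.42); where()
save('wrist','w5.png',(160,100,480,340),2.4)
E
```

```text
t 5.4 tcp [0.5902 0.2561 0.3825] yaw 117.51 xaxis [-0.001 -0.005 -1.   ] q6 -1.81 F [-0.2 -0.2 -1.9] gap 25.0
shift [ 0.1524 -0.0016  0.0008] turn 0.0015 rows 3.6560431807897253 0.012112772445846394
u,v,h mm [-3.710e+01 -2.000e-01  3.825e+02]
```

View pics/w5.png

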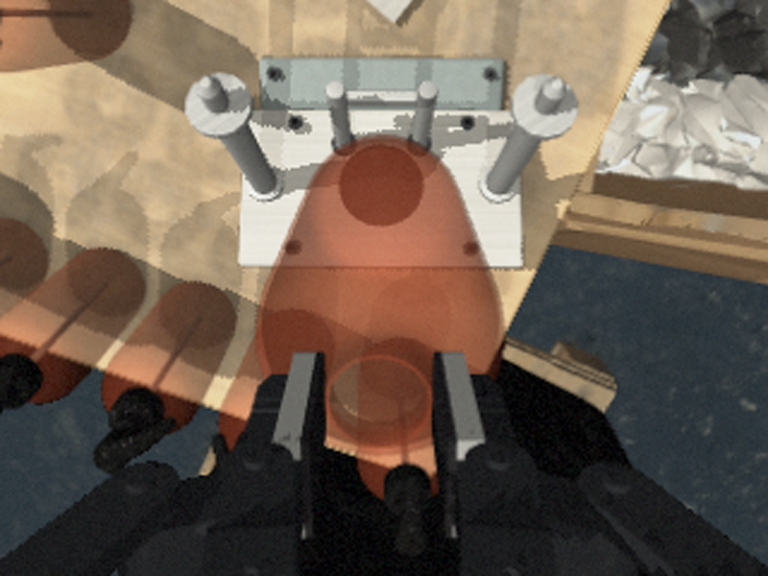

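Emit:
{"fn": "step_arm", "kwargs": {
  "commands": [
    [0.04, 0, 0.001, 0],
    [0.08, 0, 0.001, 0],
    [0.12, 0, 0.001, 0],
    [0.15, 0, 0.001, 0],
    [0.168, 0, 0.001, 0],
    [0.168, 0, 0.001, 0],
    [0.168, 0, 0.001, 0]
  ]
}}

```text
t: 6.03
tcp_pos: [0.5907, 0.2533, 0.214]
tool_rot: [0.604, -0.37, -0.603, -0.366]
force: [0.5, 0.5, -0.7]
finger_gap: 0.293
```

```bash
python3 - <<'E'
from h import *
where()
for th,s in((0,89),(10,82),(20,75),(32,64)):
    t=np.radians(th); u=-71-s*np.sin(t)+25*np.cos(t); h=120+s*np.cos(t)+25*np.sin(t)-4
    print(th,u,h); mv(uh(u,h),117.42)
save('wrist','w6.png',(160,100,480,340),2.4)
E
```

```text
u,v,h mm [-37.9  -2.9 214. ]
0 -46.0 205.0
t 6.03 tcp [0.5907 0.2533 0.214 ] yaw 117.26 xaxis [-0.002 -0.006 -1.   ] q6 -1.81 F [ 0.5  0.5 -0.7] gap 25.1
shift [0.009  0.008  0.0029] turn -0.0028 rows 0.2973622804801087 0.022239580201220462
10 -60.61895674338309 201.09544018867433
t 6.03 tcp [0.5907 0.2533 0.214 ] yaw 117.26 xaxis [-0.002 -0.006 -1.   ] q6 -1.81 F [ 0.5  0.5 -0.7] gap 25.1
shift [0.013  0.0226 0.0029] turn -0.0028 rows 0.629399535610946 0.022239580201220462
20 -73.15919522977745 195.02745014208483
t 6.03 tcp [0.5907 0.2533 0.214 ] yaw 117.26 xaxis [-0.002 -0.006 -1.   ] q6 -1.81 F [ 0.5  0.5 -0.7] gap 25.1
shift [0.0191 0.0352 0.0028] turn -0.0028 rows 0.9617153798969379 0.022239580201220462
32 -83.71363050701447 183.52305975984137
t 6.03 tcp [0.5907 0.2533 0.214 ] yaw 117.26 xaxis [-0.002 -0.006 -1.   ] q6 -1.81 F [ 0.5  0.5 -0.7] gap 25.1
shift [0.0306 0.0457 0.0029] turn -0.0028 rows 1.3203583302016604 0.022239580201220462
```

View pics/w6.png

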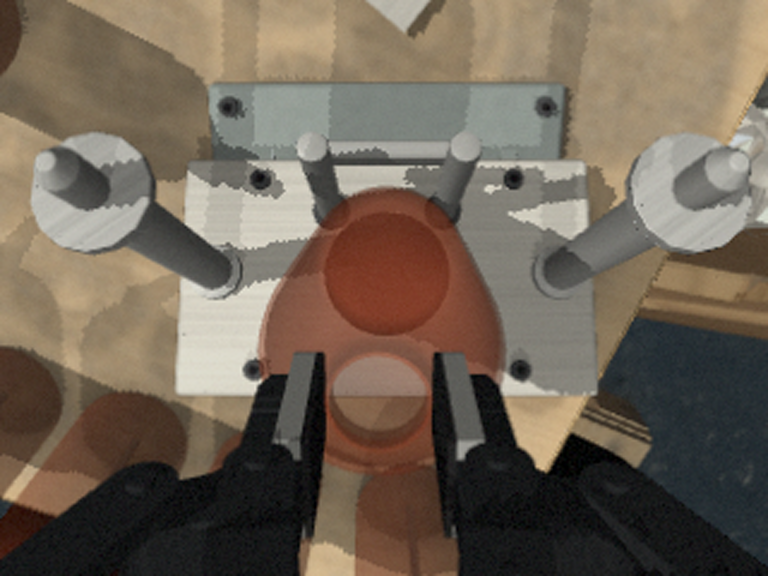

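Emit:
{"fn": "step_arm", "kwargs": {
  "commands": [
    [0.009, 0.008, 0.0015, 0],
    [0.011, 0.015, 0.0015, 0],
    [0.013, 0.023, 0.0015, 0],
    [0.016, 0.029, 0.0015, 0],
    [0.019, 0.035, 0.0015, 0],
    [0.024, 0.041, 0.0015, 0],
    [0.03, 0.046, 0.0015, 0],
    [0.03, 0.046, 0.0015, 0]
  ]
}}

```text
t: 6.75
tcp_pos: [0.5481, 0.2335, 0.1845]
tool_rot: [0.604, -0.37, -0.604, -0.366]
force: [2.0, -0.4, -2.0]
finger_gap: 0.295
```

```bash
python3 - <<'E'
from h import *
where(); mv(uh(-76,174),117.42)
save('wrist','w7.png',(160,100,480,340),2.4)
save('scene','s7.png',(220,120,360,240),5)
E
```

```text
u,v,h mm [-84.8  -0.8 184.5]
t 6.75 tcp [0.5481 0.2335 0.1845] yaw 117.29 xaxis [-0.002 -0.005 -1.   ] q6 -1.83 F [ 2.  -0.4 -2. ] gap 25.2
shift [ 0.0104 -0.0089  0.0009] turn -0.0023 rows 0.3288467937024368 0.018727169761278226
```

View pics/w7.png

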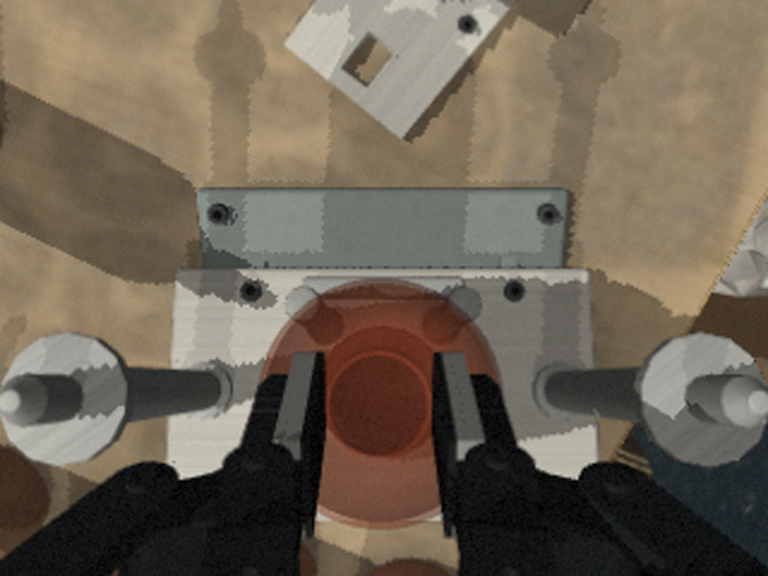

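View pics/s7.png

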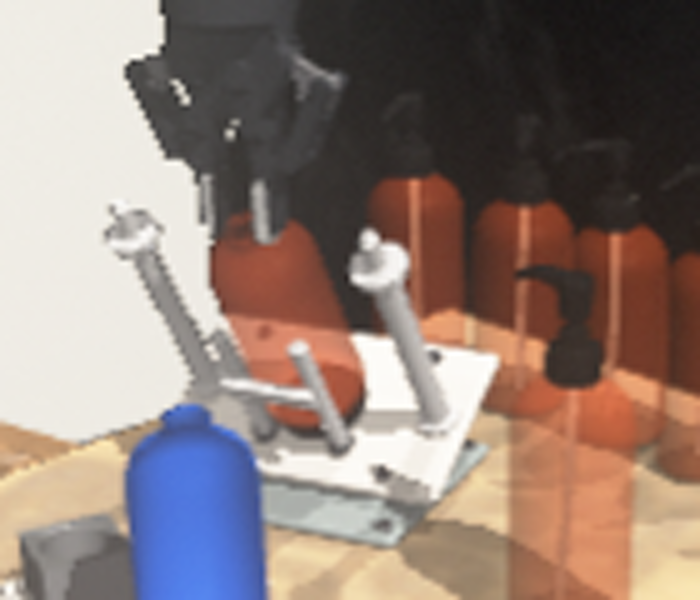

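Emit:
{"fn": "step_arm", "kwargs": {
  "commands": [
    [0.003, -0.001, 0.001, 0],
    [0.006, -0.003, 0.001, 0],
    [0.009, -0.006, 0.001, 0],
    [0.011, -0.008, 0.001, 0],
    [0.013, -0.008, 0.001, 0],
    [0.013, -0.008, 0.001, 0]
  ]
}}

```text
t: 7.35
tcp_pos: [0.5528, 0.2373, 0.1751]
tool_rot: [-0.603, 0.371, 0.605, 0.364]
force: [-10.7, -5.2, 22.7]
finger_gap: 0.292
```

```bash
python3 - <<'E'
from h import *
where(); mv(uh(-76,174),117.42)
save('wrist','w8.png',(160,100,480,340),2.4)
save('scene','s8.png',(220,120,360,240),5)
E
```

```text
u,v,h mm [-78.8   0.4 175.1]
t 7.35 tcp [0.5528 0.2373 0.1751] yaw 117.38 xaxis [-0.008 -0.008 -1.   ] q6 -1.82 F [-10.7  -5.2  22.7] gap 24.9
shift [ 0.001  -0.0029 -0.0004] turn -0.0008 rows 0.07354412911172482 0.00610879460721722
```

View pics/s8.png

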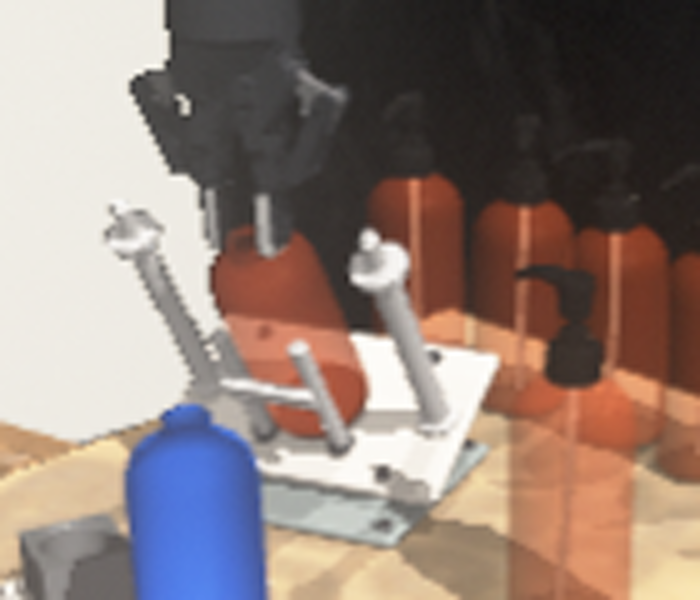

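Emit:
{"fn": "step_arm", "kwargs": {
  "commands": [
    [-0.001, 0, 0, 0],
    [-0.002, 0, 0, 0],
    [-0.002, 0, 0, 0]
  ]
}}

```text
t: 7.7
tcp_pos: [0.5534, 0.2378, 0.1772]
tool_rot: [-0.604, 0.371, 0.605, 0.364]
force: [-0.1, 1.4, -0.0]
finger_gap: 0.295
```

Emit:
{"fn": "step_arm", "kwargs": {
  "commands": [
    [0, 0, 0, 0],
    [0, 0, 0, 0],
    [0, 0, 0, 0],
    [0, 0, 0, 0],
    [0, 0, 0, 0]
  ],
  "jaw": 0.06
}}

```text
t: 8.12
tcp_pos: [0.5533, 0.2377, 0.1768]
tool_rot: [-0.603, 0.371, 0.605, 0.364]
force: [0.1, -0.1, 0.5]
finger_gap: 0.701
```

```bash
python3 - <<'E'
from h import *
where(); mv(uh(-76,174),117.42)
save('wrist','w9.png',(160,100,480,340),2.4)
save('scene','s9.png',(220,120,360,240),5)
E
```

```text
u,v,h mm [-78.3   0.5 176.8]
t 8.12 tcp [0.5533 0.2377 0.1768] yaw 117.37 xaxis [-0.007 -0.008 -1.   ] q6 -1.82 F [ 0.1 -0.1  0.5] gap 59.8
shift [ 0.0028 -0.0023 -0.0005] turn -0.0008 rows 0.08775607365836308 0.006405252531407906
```

View pics/s9.png

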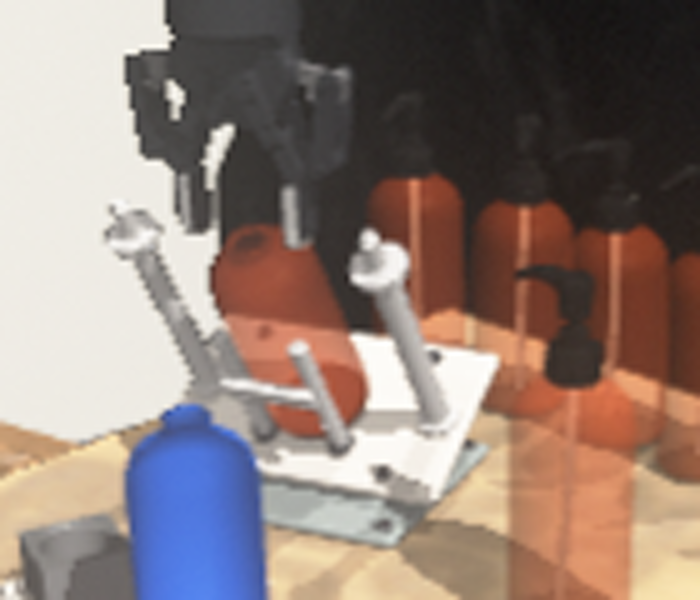

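View pics/w9.png

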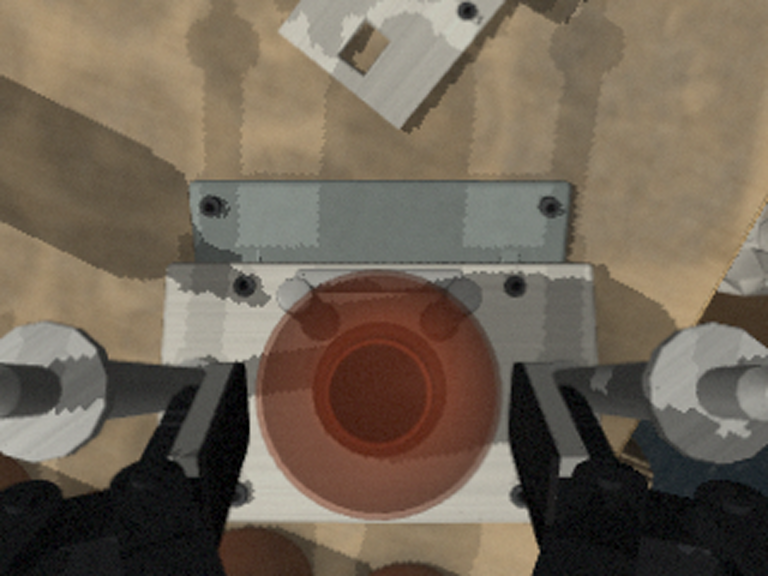

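```bash
python3 - <<'E'
from h import *
X=uh(-155.5*.5,48+155.5*.866); pr=proj('wrist',X)[0]; print((pr-[160,100])*2.4)
mv((.417,.2170,.30),168.4)
p,r,s=tool(); print(s['q'].round(2))
E
```

```text
[377.0996766  396.30939127]
t 8.22 tcp [0.5534 0.2377 0.177 ] yaw 117.37 xaxis [-0.007 -0.007 -1.   ] q6 -1.82 F [ 0.2 -0.2 -0.5] gap 59.8
shift [-0.1219  0.1318  0.0438] turn -0.8906 rows 4.432055533428559 7.126865424856225
[ 0.22  0.57  1.54 -0.01  1.05 -1.82]
```

Emit:
{"fn": "step_arm", "kwargs": {
  "commands": [
    [-0.04, 0, 0, 0],
    [-0.08, 0, 0, 0],
    [-0.12, 0.02, 0.01, -0.1],
    [-0.122, 0.06, 0.02, -0.22],
    [-0.122, 0.1, 0.03, -0.34],
    [-0.122, 0.132, 0.044, -0.46],
    [-0.122, 0.132, 0.044, -0.58],
    [-0.122, 0.132, 0.044, -0.7]
  ],
  "jaw": 0.085
}}

```text
t: 8.88
tcp_pos: [0.4137, 0.2167, 0.3004]
tool_rot: [-0.692, 0.139, 0.696, 0.132]
force: [-0.7, -0.1, 0.8]
finger_gap: 0.996
```

Emit:
{"fn": "step_arm", "kwargs": {
  "commands": [
    [0, 0, 0, -0.12],
    [0, 0, 0, -0.19],
    [0, 0, 0, -0.19],
    [0, 0, 0, -0.19]
  ]
}}

```text
t: 9.22
tcp_pos: [0.4137, 0.2167, 0.3005]
tool_rot: [-0.701, 0.073, 0.706, 0.067]
force: [0.4, -0.2, 0.5]
finger_gap: 0.994
```

```bash
python3 - <<'E'
from h import *
mv((.417,.2170,.30),168.4)
c=optics.camera_params('wrist'); np.save('w10.npy',c,allow_pickle=True)
save('wrist','w10.png')
im=cv2.imread('pics/w10.png');cv2.imwrite('pics/w10c.png',cv2.resize(im[50:300,170:470],None,fx=2.6,fy=2.4,interpolation=cv2.INTER_CUBIC))
E
```

```text
t 9.22 tcp [0.4137 0.2167 0.3005] yaw 168.64 xaxis [-0.007 -0.008 -1.   ] q6 -2.69 F [ 0.4 -0.2  0.5] gap 84.9
shift [ 0.0005 -0.0009 -0.0032] turn 0.0042 rows 0.0807574119182137 0.033453776309892956
```

View pics/w10c.png

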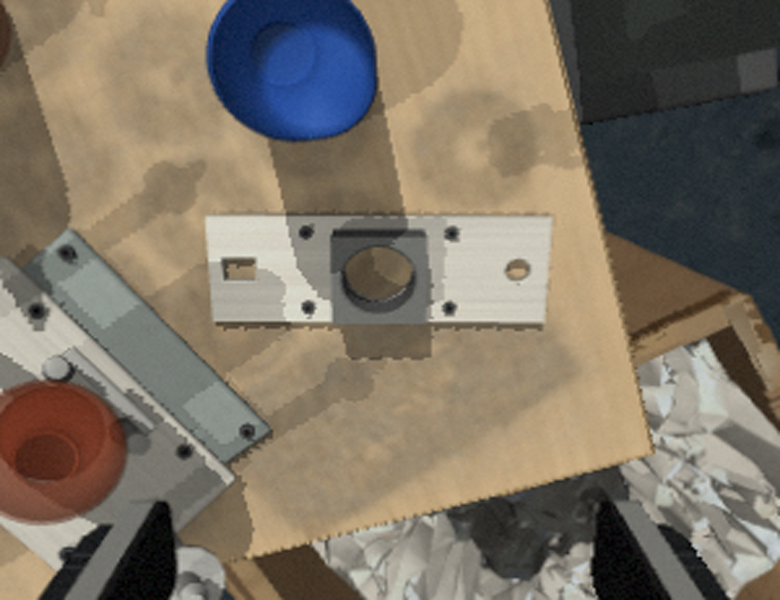

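```bash
python3 - <<'E'
from h import *
from scipy.optimize import least_squares
c=np.load('w10.npy',allow_pickle=True).item()
D=lambda q:((q[0]+.5)/2.6-.5+170,(q[1]+.5)/2.4-.5+50)
PP=np.array([(.082,0,.008),(-.082,0,.008),(.1,-.034,.008),(.1,.034,.008),(-.1,-.034,.008),(-.1,.034,.008),(0,0,.042)])
UU=np.array([D(q) for q in((517,270),(239,269),(545,325),(552,214),(215,324),(207,215),(378,274))])
for sg in(1,-1):
  def w2(q): return R.from_euler('z',q[2]).apply(PP*[1,sg,1])+[q[0],q[1],0]
  s=least_squares(lambda q:(proj('',w2(q),c)-UU).ravel(),[.415,.21,2.94]); print('plate',s.x[:2],np.degrees(s.x[2]),s.fun.reshape(-1,2).round(1).tolist())
  x,y,a=s.x
  if s.cost<10:
    mv((x,y,.018),np.degrees(a))
E
```

```text
plate [0.41633121 0.21631334] 168.66553854260175 [[0.5, -0.3], [0.2, 0.0], [-0.0, -1.8], [0.3, 0.6], [-0.7, -1.4], [-0.7, 0.1], [0.4, 2.5]]
t 9.27 tcp [0.4137 0.2167 0.3004] yaw 168.65 xaxis [-0.007 -0.008 -1.   ] q6 -2.69 F [-0.6 -0.8 -0.2] gap 84.9
shift [ 0.2824 -0.0027 -0.0043] turn -0.0003 rows 6.772960575711542 0.002200104729770602
plate [0.41667286 0.21809922] 168.59721631224298 [[0.5, 0.9], [0.3, 1.2], [2.9, -44.3], [-2.8, 45.7], [-3.7, -44.2], [2.4, 45.1], [0.4, 3.7]]
```

Emit:
{"fn": "step_arm", "kwargs": {
  "commands": [
    [0.04, -0.0005, -0.001, 0],
    [0.08, -0.001, -0.002, 0],
    [0.12, -0.002, -0.003, 0],
    [0.16, -0.002, -0.004, 0],
    [0.19, -0.003, -0.004, 0],
    [0.2, -0.003, -0.004, 0],
    [0.2, -0.003, -0.004, 0]
  ]
}}

```text
t: 9.85
tcp_pos: [0.415, 0.2167, 0.0975]
tool_rot: [-0.699, 0.074, 0.708, 0.067]
force: [-0.9, -1.1, 1.0]
finger_gap: 0.994
```

```bash
python3 - <<'E'
from h import *
mv((.4163,.2163,.018),168.65)
c=optics.camera_params('wrist'); np.save('w11.npy',c,allow_pickle=True)
save('wrist','w11.png')
im=cv2.imread('pics/w11.png');cv2.imwrite('pics/w11c.png',cv2.resize(im[100:340,150:480],None,fx=2.4,fy=2.4,interpolation=cv2.INTER_CUBIC))
E
```

```text
t 9.85 tcp [0.415  0.2167 0.0975] yaw 168.55 xaxis [-0.014 -0.009 -1.   ] q6 -2.69 F [-0.9 -1.1  1. ] gap 84.9
shift [ 0.0795 -0.0008 -0.0023] turn -0.0017 rows 1.9069372921056769 0.013305372943037796
```

View pics/w11c.png

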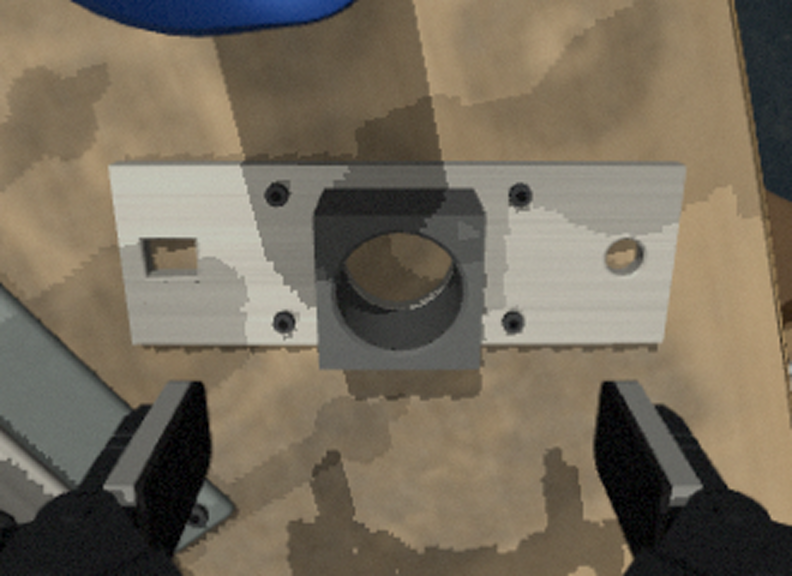

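```bash
python3 - <<'E'
from h import *
c=np.load('w11.npy',allow_pickle=True).item()
D=lambda q:((q[0]+.5)/2.4-.5+150,(q[1]+.5)/2.4-.5+100)
pts=[onz('',D(q),.042,c) for q in((314,215),(486,215),(480,369),(320,369))]
print(np.array(pts).round(4),np.mean(pts,0)); print(onz('',D((399,290)),.042,c))
h=[onz('',D(q),.008,c) for q in((171,256),(624,256))];print(h,np.mean(h,0),np.degrees(np.arctan2(*(h[1]-h[0])[1::-1])))
mv((.4165,.217,.018),168.65)
E
```

```text
[[0.4361 0.1862 0.042 ]
 [0.3856 0.1965 0.042 ]
 [0.3957 0.2474 0.042 ]
 [0.4465 0.2369 0.042 ]] [0.41598026 0.21675423 0.042     ]
[0.41597603 0.21501069 0.042     ]
[array([0.49601495, 0.19956799, 0.008     ]), array([0.33651154, 0.23216975, 0.008     ])] [0.41626325 0.21586887 0.008     ] 168.44812118218707
t 9.9 tcp [0.4162 0.2171 0.0991] yaw 168.57 xaxis [-0.011 -0.009 -1.   ] q6 -2.69 F [-0.2  0.6  0.6] gap 84.4
shift [ 0.0811 -0.0008 -0.001 ] turn -0.0013 rows 1.9445087795158198 0.010507223368927647
```

Emit:
{"fn": "step_arm", "kwargs": {
  "commands": [
    [0.03, -0.0005, 0, 0],
    [0.06, 0, 0, 0],
    [0.078, 0, 0.001, 0],
    [0.085, 0, 0.001, 0],
    [0.085, 0, 0.001, 0],
    [0.085, 0, 0.001, 0]
  ]
}}

```text
t: 10.4
tcp_pos: [0.4154, 0.2169, 0.0151]
tool_rot: [-0.701, 0.074, 0.706, 0.067]
force: [-0.2, -0.1, 0.5]
finger_gap: 0.994
```

Emit:
{"fn": "step_arm", "kwargs": {
  "commands": [
    [0, 0, 0, 0],
    [0, 0, 0, 0],
    [0, 0, 0, 0],
    [0, 0, 0, 0],
    [0, 0, 0, 0],
    [0, 0, 0, 0]
  ],
  "jaw": 0.0,
  "grip_force": 30
}}

```text
t: 10.9
tcp_pos: [0.4163, 0.2172, 0.0164]
tool_rot: [-0.702, 0.073, 0.705, 0.068]
force: [0.2, 0.5, 6.5]
finger_gap: 0.605
```

```bash
python3 - <<'E'
from h import *
mv((.4163,.2163,.10),168.65)
save('wrist','w12.png',(150,100,480,340),2.4)
E
```

```text
t 10.9 tcp [0.4163 0.2172 0.0164] yaw 168.56 xaxis [-0.006 -0.007 -1.   ] q6 -2.68 F [0.2 0.5 6.5] gap 51.6
shift [-0.0836  0.0015  0.0002] turn -0.0016 rows 2.0047237360131565 0.012778455534640803
```

View pics/w12.png

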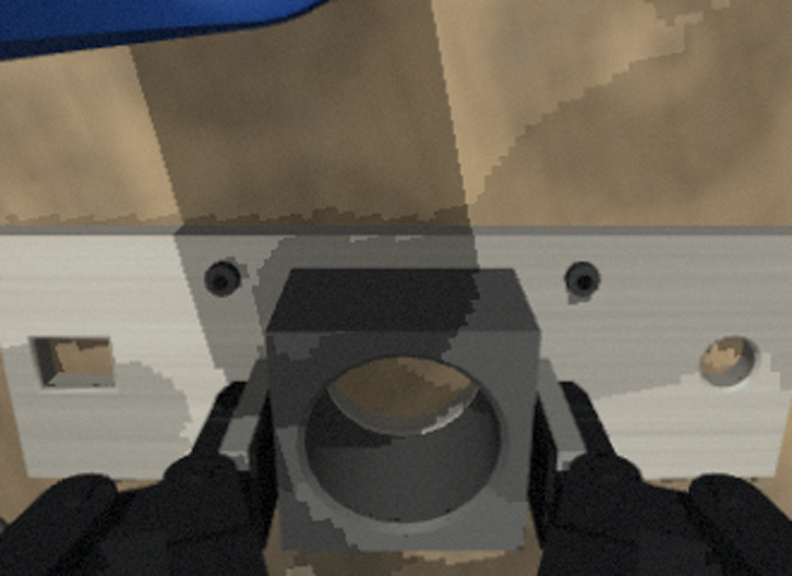

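Emit:
{"fn": "step_arm", "kwargs": {
  "commands": [
    [-0.01, 0, 0, 0],
    [-0.04, 0, 0, 0],
    [-0.08, 0, 0, 0],
    [-0.12, 0, 0, 0],
    [-0.16, 0, 0, 0],
    [-0.2, 0, 0, 0],
    [-0.24, 0, 0, 0.1],
    [-0.26, 0, 0, 0.2]
  ]
}}

```text
t: 11.62
tcp_pos: [0.4189, 0.2195, 0.2821]
tool_rot: [0.694, -0.144, -0.691, -0.14]
force: [0.1, 0.3, -2.2]
finger_gap: 0.605
```

```bash
python3 - <<'E'
from h import *
mv(uh(-115,280),117.42)
E
```

```text
t 11.62 tcp [0.4189 0.2195 0.2821] yaw 156.84 xaxis [ 0.003 -0.005 -1.   ] q6 -2.49 F [ 0.1  0.3 -2.2] gap 51.6
shift [ 0.0024 -0.0409 -0.0935] turn 0.688 rows 2.4472452274698715 5.50580494355725
```

Emit:
{"fn": "step_arm", "kwargs": {
  "commands": [
    [-0.01, -0.005, -0.01, 0.12],
    [-0.01, -0.01, -0.03, 0.24],
    [-0.01, -0.02, -0.05, 0.36],
    [-0.005, -0.03, -0.07, 0.48],
    [0, -0.041, -0.0935, 0.6],
    [0.002, -0.041, -0.0935, 0.688],
    [0.002, -0.041, -0.0935, 0.688],
    [0.002, -0.041, -0.0935, 0.688]
  ]
}}

```text
t: 12.28
tcp_pos: [0.5197, 0.2202, 0.2803]
tool_rot: [0.606, -0.368, -0.604, -0.365]
force: [-0.3, 0.3, -2.4]
finger_gap: 0.604
```

```bash
python3 - <<'E'
from h import *
where(); mv(uh(-115,217),117.42)
save('wrist','w13.png',(80,100,560,400),1.6)
E
```

```text
u,v,h mm [-116.2    0.4  280.3]
t 12.28 tcp [0.5197 0.2202 0.2803] yaw 117.55 xaxis [ 0.    -0.005 -1.   ] q6 -1.84 F [-0.3  0.3 -2.4] gap 51.5
shift [ 0.0633 -0.0013 -0.0001] turn 0.0023 rows 1.5186063089058022 0.01817124787487826
```

View pics/w13.png

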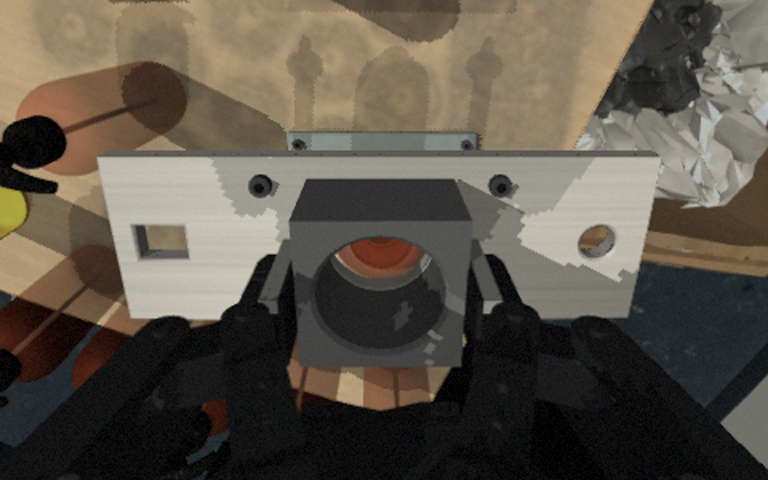

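Emit:
{"fn": "step_arm", "kwargs": {
  "commands": [
    [0.03, -0.001, 0, 0.002],
    [0.055, -0.001, 0, 0.002],
    [0.06, -0.001, 0, 0.002],
    [0.06, -0.001, 0, 0.002],
    [0.06, -0.001, 0, 0.002]
  ]
}}

```text
t: 12.75
tcp_pos: [0.5206, 0.2206, 0.2215]
tool_rot: [0.606, -0.368, -0.603, -0.366]
force: [0.2, -1.0, -2.1]
finger_gap: 0.606
```

```bash
python3 - <<'E'
from h import *
where()
for q in((-115,216),(-119,210),(-121,206),(-122,202),(-123,198)): mv(uh(*q),117.42)
save('scene','s13.png',(220,90,360,210),5)
E
```

```text
u,v,h mm [-115.2    0.4  221.5]
t 12.75 tcp [0.5206 0.2206 0.2215] yaw 117.5 xaxis [ 0.002 -0.005 -1.   ] q6 -1.84 F [ 0.2 -1.  -2.1] gap 51.7
shift [ 0.0055 -0.0002 -0.0004] turn 0.0014 rows 0.13214334499995659 0.010949532766358601
t 12.75 tcp [0.5206 0.2206 0.2215] yaw 117.5 xaxis [ 0.002 -0.005 -1.   ] q6 -1.84 F [ 0.2 -1.  -2.1] gap 51.7
shift [ 0.0115  0.0038 -0.0003] turn 0.0014 rows 0.2906968635564511 0.010949532766358601
t 12.75 tcp [0.5206 0.2206 0.2215] yaw 117.5 xaxis [ 0.002 -0.005 -1.   ] q6 -1.84 F [ 0.2 -1.  -2.1] gap 51.7
shift [ 0.0155  0.0058 -0.0003] turn 0.0014 rows 0.3971115981922158 0.010949532766358601
t 12.75 tcp [0.5206 0.2206 0.2215] yaw 117.5 xaxis [ 0.002 -0.005 -1.   ] q6 -1.84 F [ 0.2 -1.  -2.1] gap 51.7
shift [ 0.0195  0.0068 -0.0003] turn 0.0014 rows 0.49543749371207896 0.010949532766358601
t 12.75 tcp [0.5206 0.2206 0.2215] yaw 117.5 xaxis [ 0.002 -0.005 -1.   ] q6 -1.84 F [ 0.2 -1.  -2.1] gap 51.7
shift [ 0.0235  0.0078 -0.0003] turn 0.0014 rows 0.593945874717426 0.010949532766358601
```

View pics/s13.png

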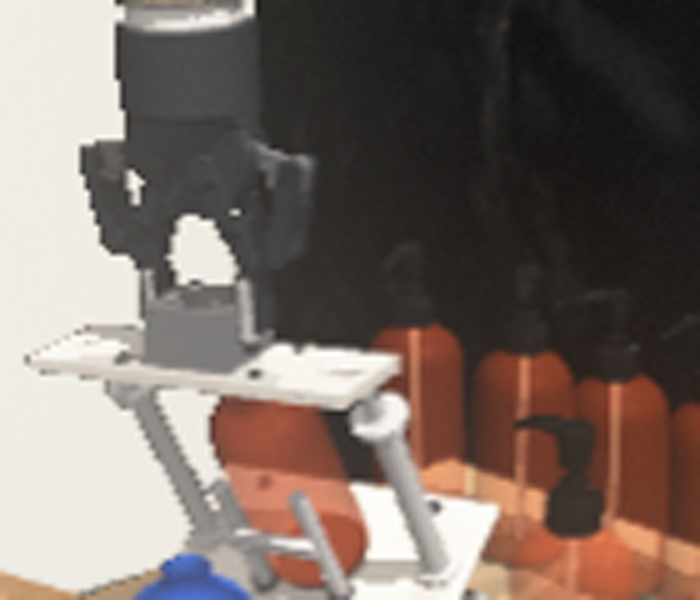

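Emit:
{"fn": "step_arm", "kwargs": {
  "commands": [
    [0.004, 0, 0, 0.001],
    [0.007, 0.001, 0, 0.001],
    [0.0095, 0.002, 0, 0.001],
    [0.0115, 0.003, 0, 0.001],
    [0.0115, 0.003, 0, 0.001]
  ]
}}

```text
t: 13.22
tcp_pos: [0.5203, 0.2196, 0.2132]
tool_rot: [0.608, -0.367, -0.601, -0.368]
force: [-1.1, -0.6, 7.6]
finger_gap: 0.606
```

```bash
python3 - <<'E'
from h import *
where(); mv(uh(-123,198),117.42)
save('scene','s14.png',(220,90,360,210),5)
save('wrist','w14.png',(80,100,560,400),1.6)
E
```

```text
u,v,h mm [-115.9   -0.4  213.2]
t 13.22 tcp [0.5203 0.2196 0.2132] yaw 117.4 xaxis [ 0.009 -0.003 -1.   ] q6 -1.84 F [-1.1 -0.6  7.6] gap 51.7
shift [0.0151 0.0072 0.0005] turn -0.0003 rows 0.4020332000813615 0.002762634047683731
```

View pics/s14.png

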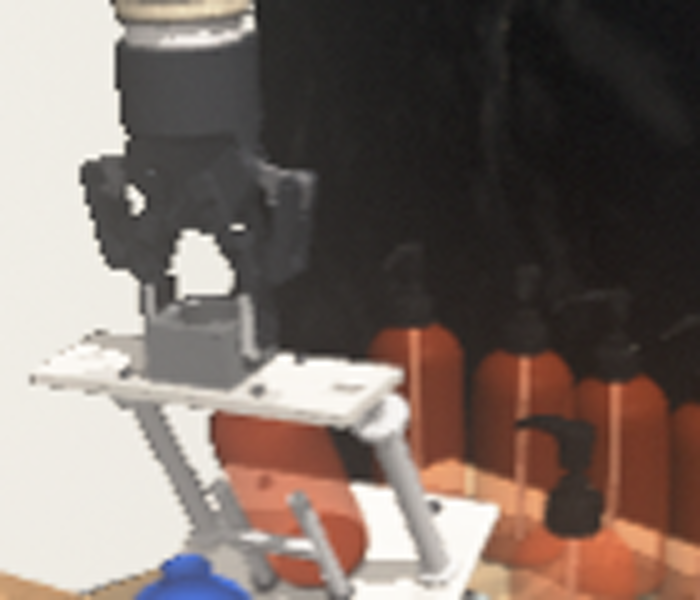

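View pics/w14.png

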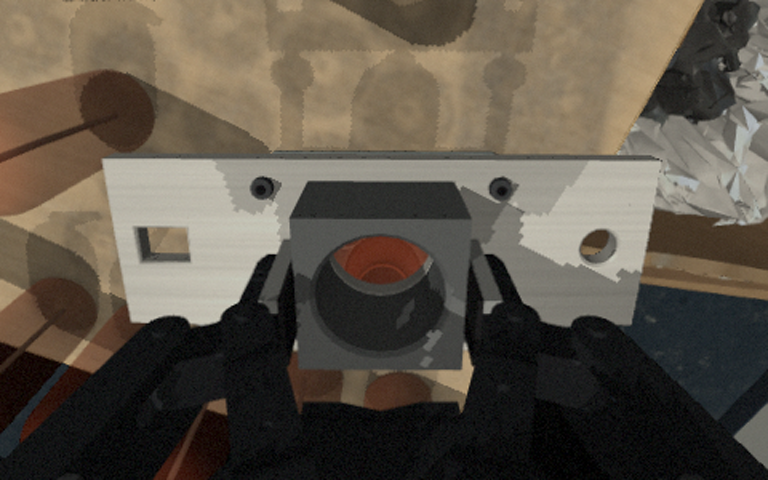

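Emit:
{"fn": "step_arm", "kwargs": {
  "commands": [
    [0.004, 0.001, 0, 0],
    [0.007, 0.002, 0, 0],
    [0.0095, 0.003, 0, 0],
    [0.012, 0.004, 0, 0],
    [0.014, 0.005, 0, 0],
    [0.014, 0.005, 0, 0]
  ]
}}

```text
t: 13.82
tcp_pos: [0.5149, 0.2167, 0.2018]
tool_rot: [0.607, -0.367, -0.601, -0.368]
force: [-7.3, -2.8, 14.4]
finger_gap: 0.603
```

```bash
python3 - <<'E'
from h import *
where(); mv(uh(-123,198),117.42)
save('scene','s15.png',(220,90,360,210),5)
save('wrist','w15.png',(80,100,560,400),1.6)
E
```

```text
u,v,h mm [-122.    -0.5  201.8]
t 13.82 tcp [0.5149 0.2167 0.2018] yaw 117.4 xaxis [ 0.008 -0.004 -1.   ] q6 -1.84 F [-7.3 -2.8 14.4] gap 51.5
shift [0.0038 0.001  0.0005] turn -0.0003 rows 0.09543822168263529 0.0025622215464201235
```

View pics/s15.png

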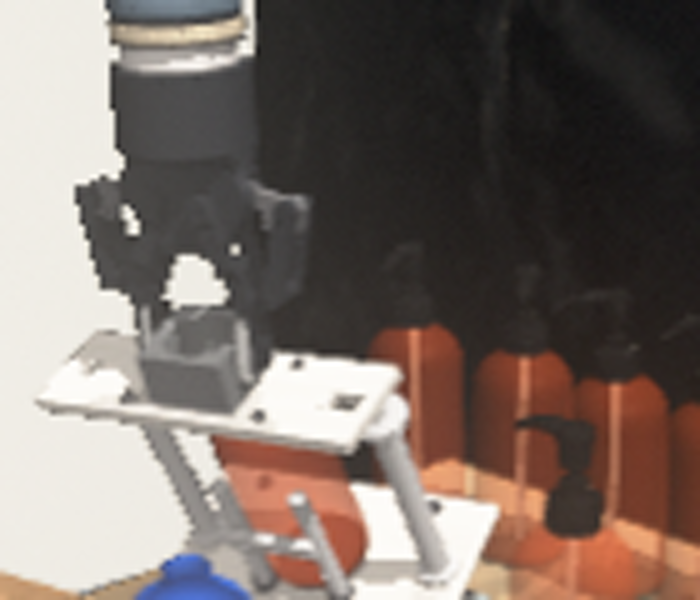

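View pics/w15.png

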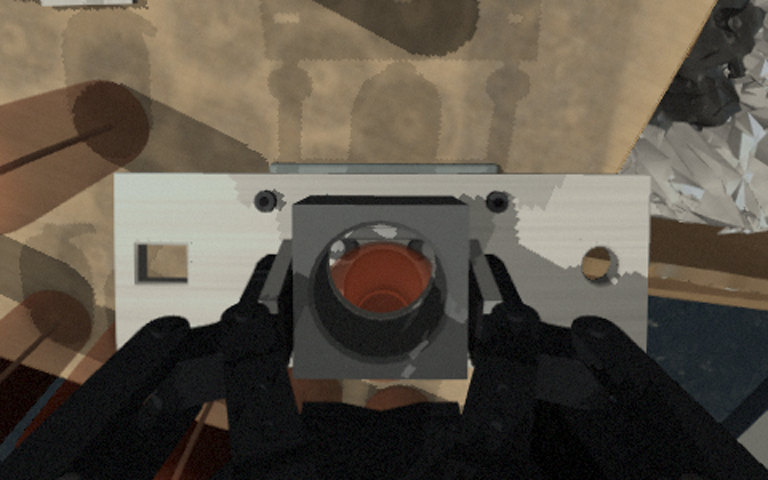

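Emit:
{"fn": "step_arm", "kwargs": {
  "commands": [
    [0.003, 0, 0, 0],
    [0.005, 0.001, 0, 0],
    [0.007, 0.001, 0, 0],
    [0.009, 0.002, 0, 0],
    [0.009, 0.002, 0, 0]
  ]
}}

```text
t: 14.33
tcp_pos: [0.5125, 0.2154, 0.1954]
tool_rot: [0.608, -0.367, -0.601, -0.368]
force: [-6.3, -2.1, 12.4]
finger_gap: 0.603
```

```bash
python3 - <<'E'
from h import *
where(); mv(uh(-123,198),117.42)
save('scene','s16.png',(220,90,360,210),5)
c=optics.camera_params('wrist'); p,r,s=tool(); np.save('w16.npy',dict(c=c,p=p),allow_pickle=True)
save('wrist','w16.png',(80,100,560,400),1.6)
E
```

```text
u,v,h mm [-124.7   -0.5  195.4]
t 14.33 tcp [0.5125 0.2154 0.1954] yaw 117.39 xaxis [ 0.008 -0.004 -1.   ] q6 -1.84 F [-6.3 -2.1 12.4] gap 51.5
shift [-0.0026 -0.0018  0.0005] turn -0.0006 rows 0.07610258274872625 0.004687831947485319
```

View pics/s16.png

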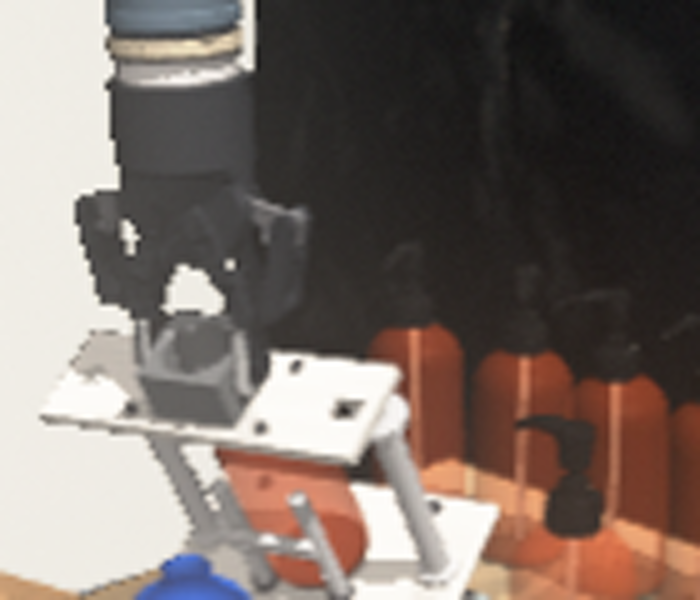

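View pics/w16.png

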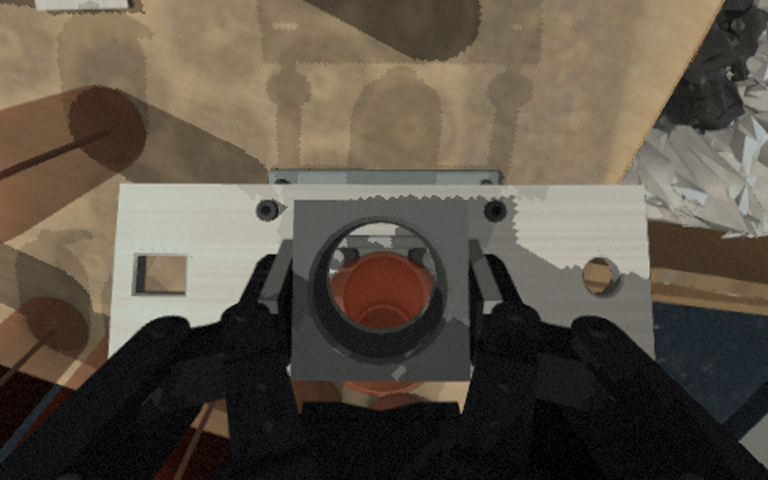

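```bash
cat > pf.py <<'E'
from h import *
from scipy.optimize import least_squares
def fitp(c,pts,f=1.6,ox=80,oy=100,th0=25,p0=(-110,0,190)):
    P=np.array([q[0] for q in pts],float);U=np.array([((q[1][0]+.5)/f-.5+ox,(q[1][1]+.5)/f-.5+oy) for q in pts])
    def W(x):
        th=np.radians(x[3]); y=np.radians(x[4]) 
        t=UH*np.cos(th)+np.array([0,0,np.sin(th)]);n=-UH*np.sin(th)+np.array([0,0,np.cos(th)])
        a=VH*np.cos(y)+t*np.sin(y); b=t*np.cos(y)-VH*np.sin(y)
        return uh(x[0],x[2],x[1])+(P[:,:1]*a+P[:,1:2]*b+P[:,2:]*n)/1000
    s=least_squares(lambda x:(proj('',W(x),c)-U).ravel(),[*p0,th0,0])
    print('plate u,v,h,tilt,yaw',s.x.round(2),'res',s.fun.reshape(-1,2).round(1).tolist())
    u,v,h=s.x[:3]; print('in cradle x,z',(u*.866+(h-48)*.5).round(1),(-u*.5+(h-48)*.866).round(1))
    return s.x
NC=[(-100,-34,8),(100,-34,8),(-82,0,8),(82,0,8),(-26,-26,42),(26,-26,42),(-26,26,42),(26,26,42)]
E
python3 - <<'E'
from pf import *
d=np.load('w16.npy',allow_pickle=True).item()
fitp(d['c'],list(zip(NC,[(119,184),(643,186),(160,275),(601,276),(294,200),(465,199),(291,380),(470,380)])))
E
```

```text
plate u,v,h,tilt,yaw [-110.06   -0.86  185.7    28.13   -0.2 ] res [[0.9, 0.1], [-0.4, -0.9], [0.1, 0.1], [0.5, 0.0], [-0.3, -0.1], [0.7, 0.6], [-1.0, -0.2], [-0.2, 0.2]]
in cradle x,z -26.5 174.3
```

Emit:
{"fn": "step_arm", "kwargs": {
  "commands": [
    [0.002, 0.0005, 0, 0],
    [0.0035, 0.0005, 0, 0],
    [0.0035, 0.0005, 0, 0],
    [0.0035, 0.0005, 0, 0]
  ]
}}

```text
t: 14.77
tcp_pos: [0.5123, 0.2152, 0.1944]
tool_rot: [0.608, -0.367, -0.6, -0.368]
force: [-5.2, -2.2, 11.3]
finger_gap: 0.602
```

Emit:
{"fn": "step_arm", "kwargs": {
  "commands": [
    [-0.005, 0.0, 0, 0],
    [-0.012, 0.003, 0, 0],
    [-0.02, 0.005, 0, 0],
    [-0.02, 0.005, 0, 0],
    [-0.02, 0.005, 0, 0]
  ]
}}

```text
t: 15.18
tcp_pos: [0.5078, 0.213, 0.2149]
tool_rot: [0.608, -0.366, -0.6, -0.368]
force: [-0.2, -0.1, -2.8]
finger_gap: 0.599
```

```bash
python3 - <<'E'
from h import *
where()
c=optics.camera_params('wrist'); p,r,s=tool(); np.save('w17.npy',dict(c=c,p=p),allow_pickle=True)
mv(p,117.42)
save('wrist','w17.png',(80,100,560,400),1.6)
E
```

```text
u,v,h mm [-130.1   -0.5  214.9]
t 15.18 tcp [0.5078 0.213  0.2149] yaw 117.4 xaxis [ 0.011 -0.004 -1.   ] q6 -1.85 F [-0.2 -0.1 -2.8] gap 51.1
shift [0. 0. 0.] turn -0.0004 rows 0.0 0.0032398769350518324
```

View pics/w17.png

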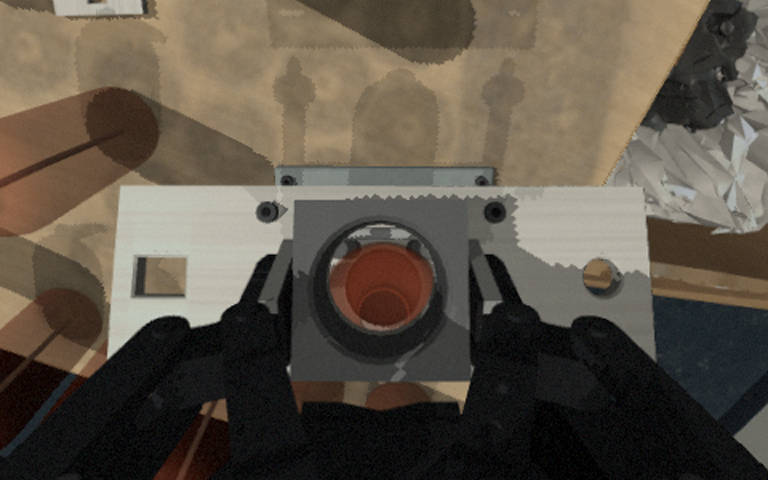

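```bash
python3 - <<'E'
from pf import *
d=np.load('w17.npy',allow_pickle=True).item()
x=fitp(d['c'],list(zip(NC,[(119,186),(642,187),(160,276),(601,276),(294,200),(465,199),(291,381),(470,381)])))
p=d['p']-C0; tu,tv,th=p@UH*1000,p@VH*1000,p[2]*1000
off=np.array([x[0]-tu,x[1]-tv,x[2]-th]); print('off',off.round(2))
for z in(182,172,160,148,145):
    T=np.array([-z*.5,0,48+z*.866])-off
    print(z,T.round(1)); mv(uh(T[0],T[2],T[1]),117.42)
E
```

```text
plate u,v,h,tilt,yaw [-114.91   -0.88  205.52   28.83   -0.35] res [[1.0, -0.1], [-0.1, -1.2], [0.1, 0.4], [0.6, 0.4], [-0.4, 0.2], [0.4, 0.7], [-1.1, -0.4], [-0.0, -0.2]]
in cradle x,z -20.8 193.9
off [15.14 -0.37 -9.43]
182 [-106.1    0.4  215. ]
t 15.23 tcp [0.5076 0.2129 0.2145] yaw 117.4 xaxis [ 0.011 -0.004 -1.   ] q6 -1.85 F [-0.4 -0.5 -2.6] gap 51.4
shift [-0.0004 -0.0241  0.0008] turn -0.0004 rows 0.5785949428873257 0.0034246870134712303
172 [-101.1    0.4  206.4]
t 15.23 tcp [0.5076 0.2129 0.2145] yaw 117.4 xaxis [ 0.011 -0.004 -1.   ] q6 -1.85 F [-0.4 -0.5 -2.6] gap 51.4
shift [ 0.0083 -0.029   0.0009] turn -0.0004 rows 0.7249165776296693 0.0034246870134712303
160 [-95.1   0.4 196. ]
t 15.23 tcp [0.5076 0.2129 0.2145] yaw 117.4 xaxis [ 0.011 -0.004 -1.   ] q6 -1.85 F [-0.4 -0.5 -2.6] gap 51.4
shift [ 0.0188 -0.035   0.001 ] turn -0.0004 rows 0.9519436315011431 0.0034246870134712303
148 [-89.1   0.4 185.6]
t 15.23 tcp [0.5076 0.2129 0.2145] yaw 117.4 xaxis [ 0.011 -0.004 -1.   ] q6 -1.85 F [-0.4 -0.5 -2.6] gap 51.4
shift [ 0.0292 -0.0409  0.0011] turn -0.0004 rows 1.2051991207045123 0.0034246870134712303
145 [-87.6   0.4 183. ]
t 15.23 tcp [0.5076 0.2129 0.2145] yaw 117.4 xaxis [ 0.011 -0.004 -1.   ] q6 -1.85 F [-0.4 -0.5 -2.6] gap 51.4
shift [ 0.0318 -0.0424  0.0011] turn -0.0004 rows 1.270810536764122 0.0034246870134712303
```

Emit:
{"fn": "step_arm", "kwargs": {
  "commands": [
    [-0.0005, -0.01, 0.0005, 0],
    [-0.0005, -0.02, 0.001, 0],
    [-0.0005, -0.024, 0.001, 0],
    [-0.0005, -0.024, 0.001, 0],
    [-0.0005, -0.024, 0.001, 0]
  ]
}}

```text
t: 15.65
tcp_pos: [0.5287, 0.225, 0.2147]
tool_rot: [0.608, -0.367, -0.601, -0.368]
force: [-0.1, -0.3, -1.7]
finger_gap: 0.603
```

```bash
python3 - <<'E'
from h import *
where()
c=optics.camera_params('wrist'); p,r,s=tool(); np.save('w18.npy',dict(c=c,p=p),allow_pickle=True)
mv(p,117.42)
save('wrist','w18.png',(80,100,560,400),1.6)
save('scene','s18.png',(220,90,360,210),5)
E
```

```text
u,v,h mm [-105.9    0.6  214.7]
t 15.65 tcp [0.5287 0.225  0.2147] yaw 117.41 xaxis [ 0.01  -0.004 -1.   ] q6 -1.83 F [-0.1 -0.3 -1.7] gap 51.5
shift [0. 0. 0.] turn -0.0001 rows 0.0 0.00081638875546873
```

View pics/w18.png

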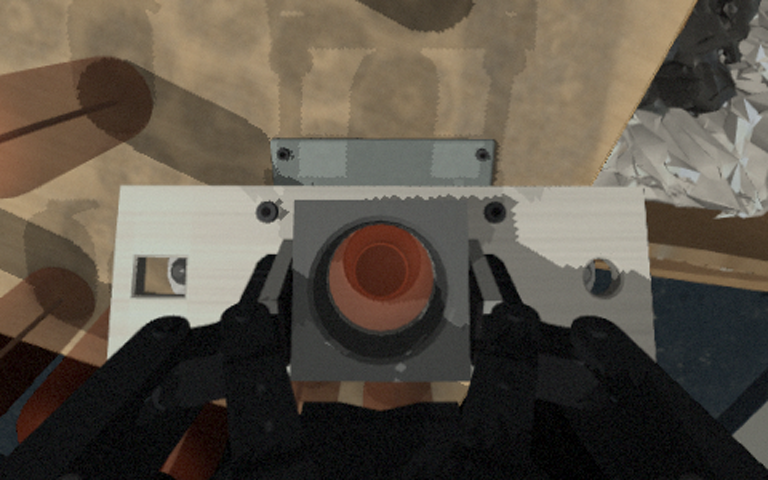

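View pics/s18.png

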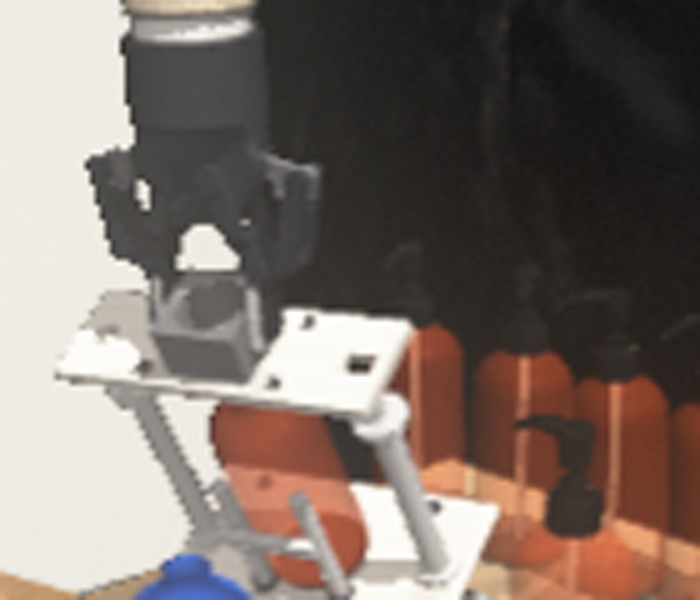

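```bash
python3 - <<'E'
from pf import *
d=np.load('w18.npy',allow_pickle=True).item()
x=fitp(d['c'],list(zip(NC,[(119,186),(642,187),(160,276),(602,276),(294,200),(465,199),(291,381),(470,381)])))
for v in(-82,82): print('pin tip pred crop px',((proj('',uh(-87,48+150.7,v),d['c'])[0]-[80,100])*1.6).round(1))
im=cv2.imread('pics/w18.png')
a=cv2.resize(im[240:310,110:210],None,fx=4,fy=4,interpolation=cv2.INTER_CUBIC);b=cv2.resize(im[240:310,560:660],None,fx=4,fy=4,interpolation=cv2.INTER_CUBIC)
cv2.imwrite('pics/w18d.png',np.hstack([a[:,:398],b[:,:398]]))
E
```

```text
plate u,v,h,tilt,yaw [-90.87   0.29 205.32  28.79  -0.35] res [[0.9, -0.1], [0.0, -1.2], [-0.0, 0.5], [0.1, 0.5], [-0.3, 0.1], [0.5, 0.6], [-1.1, -0.3], [0.1, -0.1]]
in cradle x,z -0.0 181.7
pin tip pred crop px [177.3 272.5]
pin tip pred crop px [583.2 275. ]
```

View pics/w18d.png

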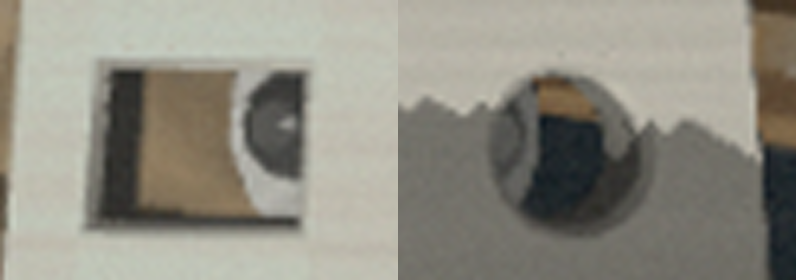

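Emit:
{"fn": "step_arm", "kwargs": {
  "commands": [
    [0.0, 0, 0.0013, 0],
    [0.003, -0.0017, 0.0013, 0],
    [0.006, -0.0035, 0.0013, 0],
    [0.009, -0.0052, 0.0013, 0],
    [0.009, -0.0052, 0.0013, 0],
    [0.009, -0.0052, 0.0013, 0]
  ]
}}

```text
t: 16.25
tcp_pos: [0.532, 0.2283, 0.2053]
tool_rot: [0.608, -0.367, -0.601, -0.368]
force: [-0.6, -0.4, -3.1]
finger_gap: 0.6
```

```bash
python3 - <<'E'
from h import *
where()
c=optics.camera_params('wrist'); p,r,s=tool(); np.save('w19.npy',dict(c=c,p=p),allow_pickle=True)
mv(p,117.42)
save('wrist','w19.png',(80,100,560,400),1.6)
im=cv2.imread('pics/w19.png')
a=cv2.resize(im[240:310,110:210],None,fx=4,fy=4,interpolation=cv2.INTER_CUBIC);b=cv2.resize(im[240:310,560:660],None,fx=4,fy=4,interpolation=cv2.INTER_CUBIC)
cv2.imwrite('pics/w19d.png',np.hstack([a[:,:398],b[:,:398]]))
for v in(-82,82): print('pin tip pred crop px',((proj('',uh(-87,48+150.7,v),c)[0]-[80,100])*1.6).round(1))
E
```

```text
u,v,h mm [-101.5    1.9  205.3]
t 16.25 tcp [0.532  0.2283 0.2053] yaw 117.41 xaxis [ 0.009 -0.004 -1.   ] q6 -1.83 F [-0.6 -0.4 -3.1] gap 51.3
shift [0. 0. 0.] turn -0.0003 rows 0.0 0.002019704792622867
pin tip pred crop px [162.1 276.1]
pin tip pred crop px [591.3 278.8]
```

View pics/w19.png

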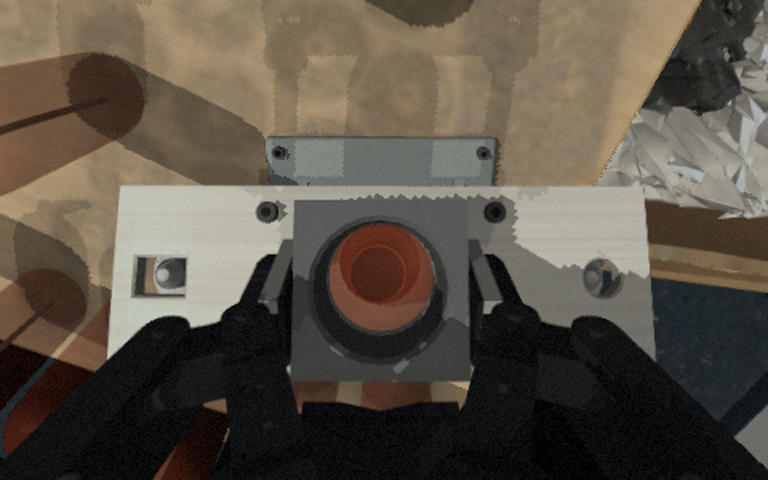

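View pics/w19d.png

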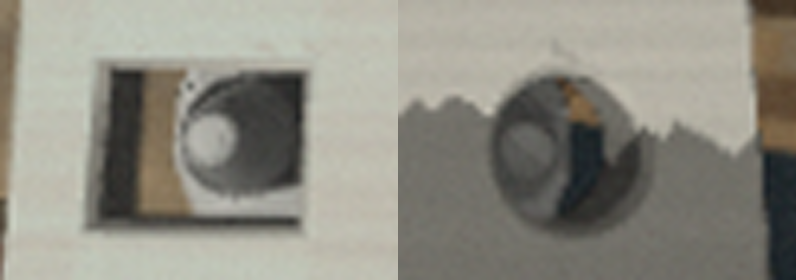

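```bash
python3 - <<'E'
from pf import *
d=np.load('w19.npy',allow_pickle=True).item()
x=fitp(d['c'],list(zip(NC,[(119,186),(642,187),(160,276),(602,277),(294,200),(465,199),(291,381),(470,381)])))
# tip observed -> cradle coords at z=174
for uv in((162.75,274.75),(592.2,276.7)):
    r=ray(d['c'],((uv[0]+.5)/1.6-.5+80,(uv[1]+.5)/1.6-.5+100)); o=d['c']['origin']
    P=o+r*((48+150.7)/1000-o[2])/r[2]-C0; print('tip u,v',P@UH*1000,P@VH*1000)
E
```

```text
plate u,v,h,tilt,yaw [-86.38   1.61 196.07  28.86  -0.29] res [[1.0, -0.1], [0.0, -0.9], [-0.1, 0.5], [0.1, 0.1], [-0.3, 0.1], [0.6, 0.7], [-1.2, -0.3], [0.1, -0.0]]
in cradle x,z -0.8 171.4
tip u,v -87.75370963381455 -81.74278521370195
tip u,v -88.05557643340425 82.05838172534611
```

Emit:
{"fn": "step_arm", "kwargs": {
  "commands": [
    [0.0, 0, -0.0014, 0],
    [0.003, -0.0017, -0.0014, 0],
    [0.006, -0.0035, -0.0014, 0],
    [0.009, -0.0052, -0.0014, 0],
    [0.0115, -0.0066, -0.0014, 0],
    [0.014, -0.0081, -0.0014, 0],
    [0.014, -0.0081, -0.0014, 0]
  ]
}}

```text
t: 16.88
tcp_pos: [0.54, 0.2307, 0.1909]
tool_rot: [0.607, -0.367, -0.601, -0.367]
force: [-0.1, -0.4, -0.7]
finger_gap: 0.604
```

```bash
python3 - <<'E'
from h import *
where()
c=optics.camera_params('wrist'); p,r,s=tool(); np.save('w20.npy',dict(c=c,p=p),allow_pickle=True)
mv(p,117.42)
save('wrist','w20.png',(80,100,560,400),1.6)
E
```

```text
u,v,h mm [-93.3   0.4 190.9]
t 16.88 tcp [0.54   0.2307 0.1909] yaw 117.4 xaxis [ 0.008 -0.004 -1.   ] q6 -1.83 F [-0.1 -0.4 -0.7] gap 51.6
shift [0. 0. 0.] turn -0.0003 rows 0.0 0.0022012947489316544
```

View pics/w20.png

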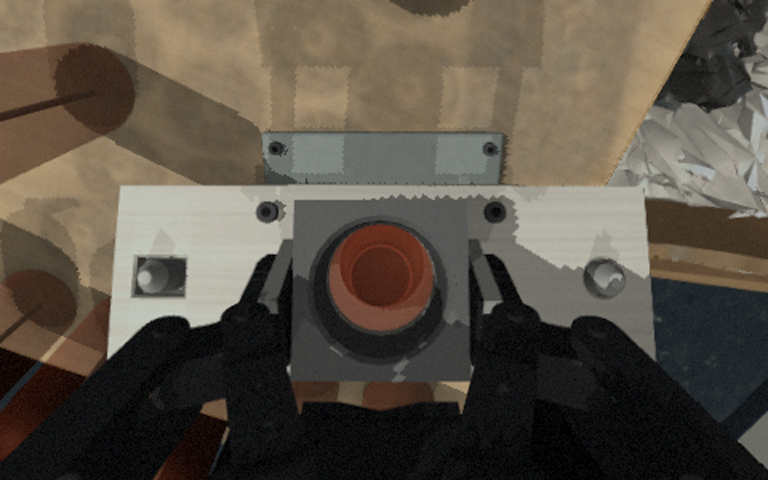

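Emit:
{"fn": "step_arm", "kwargs": {
  "commands": [
    [0.002, -0.0012, 0, 0],
    [0.004, -0.0023, 0, 0],
    [0.006, -0.0035, 0, 0],
    [0.0075, -0.0043, 0, 0],
    [0.009, -0.005, 0, 0],
    [0.009, -0.005, 0, 0]
  ]
}}

```text
t: 17.43
tcp_pos: [0.5431, 0.2323, 0.185]
tool_rot: [0.607, -0.368, -0.601, -0.367]
force: [-7.9, -5.0, 16.5]
finger_gap: 0.606
```

```bash
python3 - <<'E'
from h import *
where()
c=optics.camera_params('wrist'); p,r,s=tool(); np.save('w21.npy',dict(c=c,p=p),allow_pickle=True)
mv(p,117.42)
save('wrist','w21.png',(80,100,560,400),1.6)
save('scene','s21.png',(220,90,360,210),5)
E
```

```text
u,v,h mm [-89.8   0.4 185. ]
t 17.43 tcp [0.5431 0.2323 0.185 ] yaw 117.42 xaxis [ 0.006 -0.006 -1.   ] q6 -1.83 F [-7.9 -5.  16.5] gap 51.7
shift [0. 0. 0.] turn 0.0 rows 0.0 0.0003833288840127125
```

View pics/w21.png

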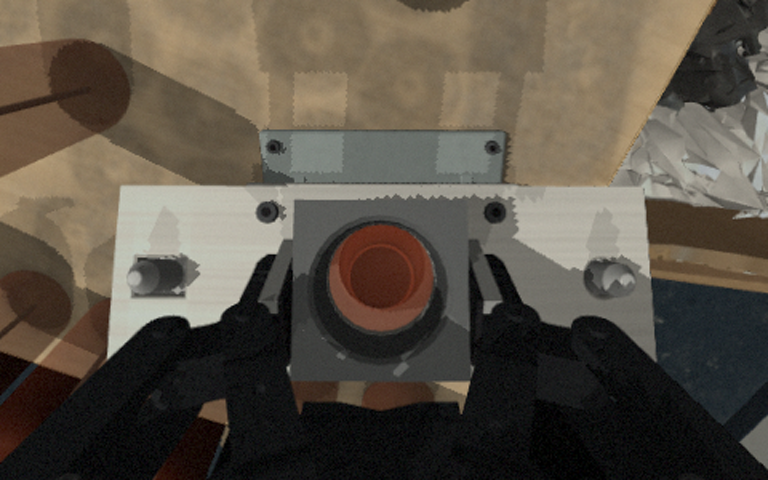

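View pics/s21.png

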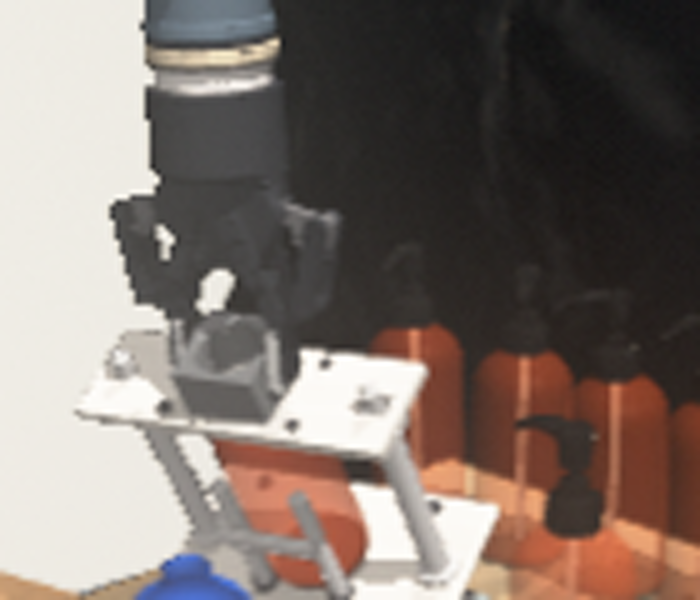

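```bash
python3 - <<'E'
from pf import *
d=np.load('w21.npy',allow_pickle=True).item()
x=fitp(d['c'],list(zip(NC,[(119,186),(642,187),(160,276),(603,277),(294,200),(465,199),(291,381),(470,381)])))
E
```

```text
plate u,v,h,tilt,yaw [-7.4730e+01  1.2000e-01  1.7583e+02  2.8750e+01 -3.1000e-01] res [[0.9, -0.1], [0.1, -0.9], [-0.1, 0.5], [-0.4, 0.1], [-0.2, -0.0], [0.7, 0.6], [-1.1, -0.3], [0.3, -0.0]]
in cradle x,z -0.8 148.1
```

Emit:
{"fn": "step_arm", "kwargs": {
  "commands": [
    [0.0005, 0, 0, 0],
    [0.0005, 0, 0, 0]
  ]
}}

```text
t: 17.7
tcp_pos: [0.5435, 0.2324, 0.1854]
tool_rot: [0.608, -0.367, -0.601, -0.367]
force: [0.6, -1.1, 0.5]
finger_gap: 0.599
```

Emit:
{"fn": "step_arm", "kwargs": {
  "commands": [
    [0, 0, 0, 0],
    [0, 0, 0, 0],
    [0, 0, 0, 0],
    [0, 0, 0, 0],
    [0, 0, 0, 0],
    [0, 0, 0, 0]
  ],
  "jaw": 0.075
}}

```text
t: 18.2
tcp_pos: [0.5435, 0.2324, 0.1852]
tool_rot: [0.608, -0.367, -0.601, -0.367]
force: [-0.2, 0.2, 0.2]
finger_gap: 0.878
```

```bash
python3 - <<'E'
from h import *
where()
c=optics.camera_params('wrist'); p,r,s=tool(); np.save('w22.npy',dict(c=c,p=p),allow_pickle=True)
mv(p,117.42)
save('wrist','w22.png',(80,100,560,400),1.6)
E
```

```text
u,v,h mm [-89.4   0.3 185.2]
t 18.2 tcp [0.5435 0.2324 0.1852] yaw 117.42 xaxis [ 0.008 -0.005 -1.   ] q6 -1.83 F [-0.2  0.2  0.2] gap 75.0
shift [0. 0. 0.] turn 0.0 rows 0.0 0.0003508745038417043
```

View pics/w22.png

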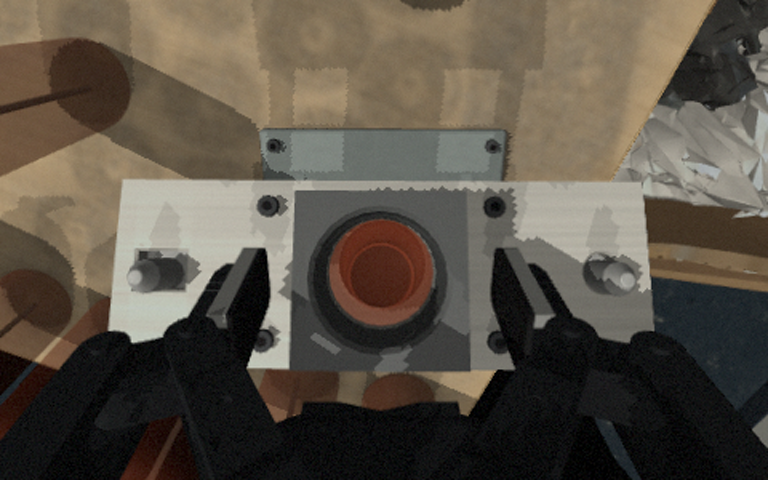

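```bash
python3 - <<'E'
from pf import *
d=np.load('w22.npy',allow_pickle=True).item()
N=[NC[i] for i in(0,1,4,5,6,7)]
fitp(d['c'],list(zip(N,[(122,180),(641,182),(295,190),(468,190),(290,371),(470,371)])))
mv(uh(-89,300),117.42)
E
```

```text
plate u,v,h,tilt,yaw [-7.6050e+01  1.9000e-01  1.7534e+02  3.0400e+01 -1.2000e-01] res [[0.5, -0.0], [0.4, -0.4], [0.1, 0.1], [-1.0, 0.4], [-0.6, -0.4], [0.7, 0.3]]
in cradle x,z -2.2 148.3
t 18.25 tcp [0.5435 0.2324 0.1852] yaw 117.42 xaxis [ 0.008 -0.005 -1.   ] q6 -1.83 F [-0.9 -0.  -0.1] gap 74.9
shift [-0.1148 -0.0009 -0.0012] turn -0.0 rows 2.752374011372011 0.0003633482900705859
```

Emit:
{"fn": "step_arm", "kwargs": {
  "commands": [
    [-0.02, 0, 0, 0],
    [-0.05, 0, 0, 0],
    [-0.09, 0, 0, 0],
    [-0.12, 0, 0, 0],
    [-0.13, 0, 0, 0],
    [-0.13, 0, 0, 0]
  ]
}}

```text
t: 18.75
tcp_pos: [0.5443, 0.2336, 0.3188]
tool_rot: [0.61, -0.365, -0.599, -0.369]
force: [1.3, 0.5, -0.1]
finger_gap: 0.881
```

```bash
python3 - <<'E'
from h import *
where()
c=optics.camera_params('wrist'); p,r,s=tool(); np.save('w23.npy',dict(c=c,p=p),allow_pickle=True)
save('wrist','w23.png',(80,100,560,400),1.6)
save('scene','s23.png',(200,110,420,290),3.6)
E
```

```text
u,v,h mm [-88.2   1.  318.8]
```

View pics/w23.png

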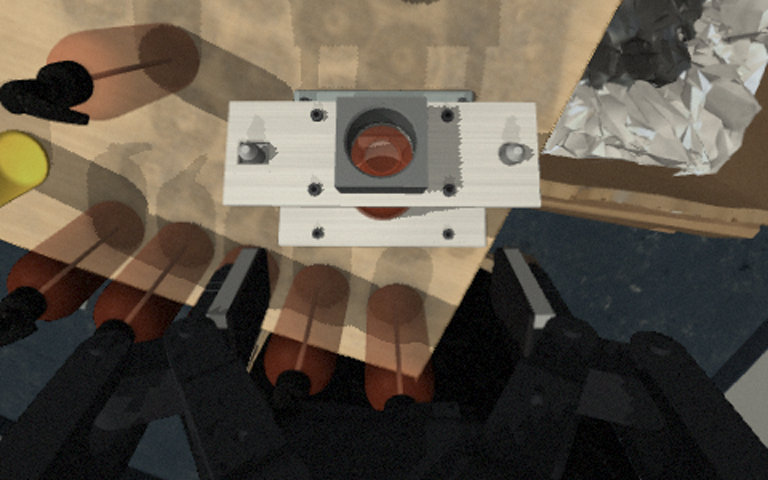

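View pics/s23.png

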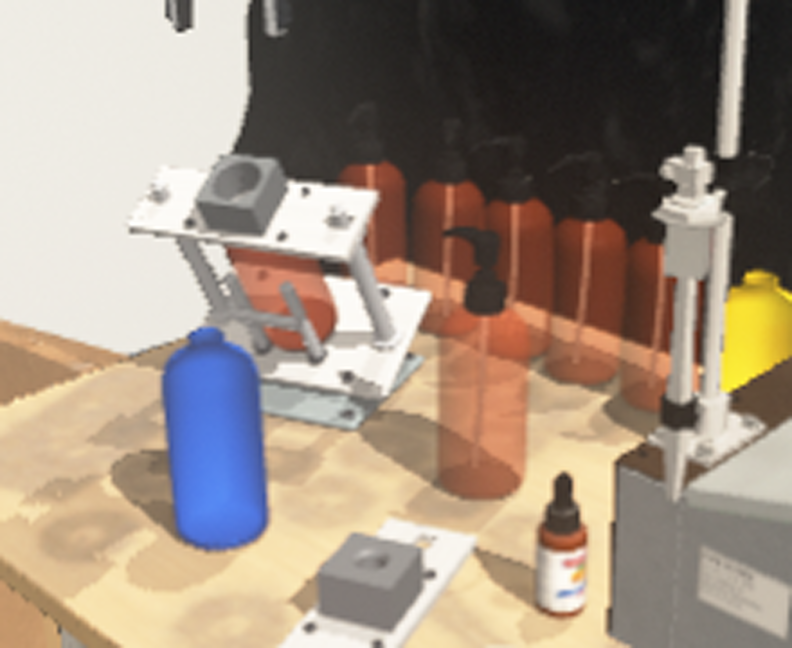

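```bash
python3 - <<'E'
from pf import *
d=np.load('w23.npy',allow_pickle=True).item()
N=NC[:2]+[(-100,34,8),(100,34,8)]+NC[4:]
fitp(d['c'],list(zip(N,[(229,101),(537,101),(222,205),(540,206),(337,97),(428,97),(334,187),(430,187)])))
for v in(-82,82): print('pin pred',((proj('',uh(-87,198.7,v),d['c'])[0]-[80,100])*1.6).round(1))
E
```

```text
plate u,v,h,tilt,yaw [-7.6540e+01  3.8000e-01  1.7604e+02  2.9150e+01 -1.2000e-01] res [[0.0, -0.3], [-0.4, 0.1], [0.6, -0.0], [1.1, 0.2], [-0.3, -0.2], [-0.3, -0.1], [0.4, 0.1], [-0.9, 0.3]]
in cradle x,z -2.3 149.2
pin pred [244.8 149.3]
pin pred [517.9 150.7]
```

```bash
python3 -c "
from station import manip; print(manip.sign_off())"
```

```text
the job is handed in; nothing more can be done
None
```

The stand is loaded and the job was handed in at about 19 s of the 66 s allowed; no verdict was reported.

**Bottle:** I gripped the open amber bottle by the neck and tilted it against the saddle bars. I then lowered it onto the cradle floor, where it pressed with about 25 N, and let it go. After release, the mouth showed within about 1–2 mm of where it should be.

**Plate:** I gripped the wide-bore plate by its block across the long direction, not across its y as advised. The tool only turns about its own axis, so I tilted the plate in the grip by pressing it on the pin tips. I then lowered it over both pins until it lay on the shoulders (about 21 N, measured z = 148.1 mm) while still held, and released it.

**Last checks:**

| | Measured after release | Limit |
|---|---|---|
| Along x from the seat | −2.2 to −2.3 mm | ±4 mm |
| Along y from the seat | 0.2 to 0.4 mm | ±4 mm |
| Height above the shoulders | 0.3 to 1.2 mm | 3.5 mm |
| Tilt (30° wanted) | 30.4° close up, 29.2° from farther away | within 2.3° |
| In line with the pins | 0.1° off | 3° |

- **Disagreements:** The two tilt readings differ by about 1.2°, which I put down to reading accuracy. The plate slid about 1.4 mm downhill on release, roughly the play of the holes on the pins.
- **Other objects:** The pump bottle, dropper bottle and narrow-bore plate looked undisturbed in the last scene picture. The beaker was outside that crop, and the arm never went near it.

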